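Unlock the gauge cap, then sort two sleeves by the gauge pin

TASK

The red cap on the blue plug gauge is in the way: take it by its wing, turn it counter-clockwise as seen from above until it comes against its stop, lift it off and stand it upright on the bare bench well beside the gauge. Then find out on the bared gauge pin, without forcing, which of the two brass sleeves fits: just one slides fully down to the shoulder, the other stops high on the tip. Finally stand the sleeve that fits in the green tray and the other one in the red tray, both upright and let go, and leave the wooden off-cut, the tape roll and the sanding block where they are.

Things in the scene. Friction and masses are not known exactly. Their poses are not given: they have to be found in the camera images.
- gauge: plug gauge fixed to the bench: blue plate 100 x 100 x 12 mm with an upright steel pin at its centre; origin at the centre of its underside, z up. At the start the cap hides the pin. Round shoulder round the pin's foot, 28 mm wide, with two lugs reaching 18.5 mm from the axis. The bench is bare on its left (+y) for 0.17 m, up to x = 0.44
- pin_tip (a point): top end of the gauge pin, on its axis, 66 mm above the bench. The pin is 20 mm wide; its upper 8 mm taper to 10 mm at this end. A sleeve that does not fit stops here with its lower end about 46 mm above the bench
- shoulder (a point): centre of the shoulder's flat top at the pin's foot, 26 mm above the bench, 40 mm under the tip: a sleeve that fits slides down until its lower end rests here
- cap: loose red round cap, 48 mm wide (50 over ribs), hollow, 87 mm tall with its wing, 0.08 to 0.17 kg. Origin at the centre of its lower rim (12 mm above the bench at the start), z up, x along the wing. Hidden bayonet: turns freely counter-clockwise seen from above to a firm stop 0.75 to 1.45 rad from the start; there it lifts straight off (60 mm to clear the pin). Turned too little, it is held fast
- cap_wing (a point): the place to grip, in the cap's wing, on the axis, 82 mm above the cap's lower rim. The wing is a straight bar 46 mm long (along the cap's x), 14 mm thick (along y) and 26 mm tall; its top is 5 mm above this point, the cap's flat roof 21 mm below it (do not press the fingertips on it)
- sleeve_a: loose brass tube, 36 mm wide, 40 mm tall, upright on the bench, 0.1 to 0.16 kg; origin at the centre of its lower end, z up. Twin of the other sleeve outside; both mouths are 24-25 mm. Inside, 14 to 26 mm up, the bore narrows: in one of the two sleeves to 22 mm (slides freely over the 20 mm pin), in the other to about 17 mm (stops on the pin's tip). Only trying it on the pin tells which
- sleeve_b: loose brass tube, 36 mm wide, 40 mm tall, upright on the bench, 0.1 to 0.16 kg; origin at the centre of its lower end, z up. Twin of the other sleeve outside; both mouths are 24-25 mm. Inside, 14 to 26 mm up, the bore narrows: in one of the two sleeves to 22 mm (slides freely over the 20 mm pin), in the other to about 17 mm (stops on the pin's tip). Only trying it on the pin tells which
- tray_green: fixed shallow green plastic tray, 120 x 120 mm, walls 18 mm high and 4 mm thick, floor 4 mm thick; origin at the centre of its underside on the bench; for the sleeve that fits. The two trays can stand in either order. A mitre saw stands between trays and gauge: carry round its front, within 0.4 m of the base
- tray_red: fixed shallow red plastic tray, 120 x 120 mm, walls 18 mm high and 4 mm thick, floor 4 mm thick; origin at the centre of its underside on the bench; for the sleeve that does not fit
- offcut: loose off-cut of pale wood, 45 x 85 x 28 mm, long along its y; origin at the centre of its underside on the bench; a bystander, to be left alone
- tape: loose roll of yellow tape, 75 mm wide, 22 mm high; origin at the centre of its underside on the bench; a bystander, to be left alone
- sanding_block: loose brown wooden sanding block, 62 x 120 x 30 mm, long along its y; origin at the centre of its underside on the bench; a bystander, to be left alone

How it is judged (in metres and radians):
On the way, in this order (a step that is already met when the one before it is completed fails the run):
1. the cap is off the gauge and stands upright on the bench, let go, its axis more than 100 mm from the pin (horizontal distance between cap and gauge above 0.1 m and height (world z) of cap below 0.008 m and angle between cap's own z axis and vertical below 0.1 rad and contact force between the fingers and cap below 0.3 N), for 0.2 s.
2. a sleeve has been tried on the pin: the one that fits is down on the shoulder (within 4 mm), or the other is over the tip, upright, and bears on it with more than 0.5 N (((horizontal distance between wide_bore and pin_tip below 0.004 m and z of wide_bore in the frame of gauge below 0.03 m) or (horizontal distance between narrow_bore and pin_tip below 0.006 m and angle between narrow_bore's own z axis and vertical below 0.12 rad and z of narrow_bore in the frame of gauge below 0.05 m and contact force between anything else and gauge above 0.5 N))), for 0.1 s.
At the end, for the whole second after the job is handed in: The fitting sleeve stands in the green tray, the other in the red one, each within 55 mm of the tray centre, lower end under 12 mm above the bench, upright within 0.15 rad, at rest; the cap stands upright (0.1 rad) on the bench, its axis over 100 mm from the gauge axis, at rest (horizontal distance between cap and gauge above 0.1 m and height (world z) of cap below 0.008 m and angle between cap's own z axis and vertical below 0.1 rad and horizontal distance between wide_bore and tray_green below 0.055 m and height (world z) of each of wide_bore, narrow_bore below 0.012 m and angle between each of wide_bore, narrow_bore's own z axis and vertical below 0.15 rad and horizontal distance between narrow_bore and tray_red below 0.055 m and linear speed of each of sleeve_a, sleeve_b, cap below 0.02 m/s); the robot touches nothing.
It fails at once if the off-cut is shifted by more than 30 mm (distance of offcut from where it was at the start of the episode above 0.03 m).
It fails at once if the tape roll is shifted by more than 30 mm (distance of tape from where it was at the start of the episode above 0.03 m).
It fails at once if the sanding block is shifted by more than 30 mm (distance of sanding_block from where it was at the start of the episode above 0.03 m).
It fails at once if a sleeve is forced onto the gauge with more than 60 N (contact force between any of sleeve_a, sleeve_b and gauge above 60 N).
It also fails if it takes over 72 s, if anything falls off the work surface, if the arm or the gripper's body presses on something with over 40 N, if the wrist force passes 120 N, or if a joint passes its speed limit or range.

ROBOT

A 6-joint arm with a two-finger parallel gripper is mounted at the origin on a cart in front of the work surface, level with it; the furniture and walls round the work are solid. World frame = base frame: x ahead of the robot, y to its left, z up, the work surface at z = 0. Lengths are in mm, angles in rad, forces in N, time in s.
With the tool pointing down it reaches from about 350 to 975 mm from the base axis. Payload 7.1 kg.
Tool frame: the origin (TCP) lies between the finger pads; the fingertips stand 17 mm ahead of it and the grasp point (between the pads) lies 2 mm behind it; z points along the fingers, y is the line along which they close (so a half turn about z gives the same grasp; the last joint's range is limited). The gripper opens to 88 mm and grips with 3 to 60 N. Pads are 20 mm wide; open, the fingers measure 115 mm over their backs; the gripper's body (75 mm by 178 mm) begins 61 mm behind the grasp point.
Start: joints at [1.086, 0.423, 1.63, -0, 1.089, -0.019], TCP at [280.679, 558.412, 239.675] pointing down, gripper open.
Joint ranges: [-3, 3], [-0.9, 2.11], [0.09, 2.58], [-1.31, 4.45], [0.11, 2.69], [-2.54, 2.54]. Speed limits (rad/s): [2.39, 2.39, 3.01, 3.14, 3.14, 3.14].

INTERFACE

Orientations are given as a rotation vector (axis times angle).
In Python, from workcell import ctrl, imaging gives the robot as it stands (ctrl), with the cameras (imaging).
- The arm moves only by the shell command python3 jog.py FILE [OPENING], which reads ROWS from the file FILE. ROWS is a JSON list of rows, 1 to 5 of them, each written [[dx, dy, dz], [rx, ry, rz]]: dx, dy, dz in a scale on which 1.0 is 250 mm, then a rotation vector rx, ry, rz in shares of pi/2 rad (1.0 is pi/2 rad); each row shifts and turns the commanded pose from where the row before left it, along the tool's axes as they then stand; what a row does not reach is not made up. A row lasts 1/12 s, in which the tool goes at most 41.7 mm and 0.125 rad, less where a joint would pass 70% of its speed; a pose out of reach is approached as far as the arm can. OPENING is the finger opening in mm, set as the command begins (- or left out keeps the last). The fingers move at their own pace and stop on an object; the grip force is fixed at half the most. Time passes only in rows, so rows that do not move let the fingers close. It prints the time, the measured TCP pose, the force, the opening and the grip force at its end. Input that does not fit is refused with a message, and nothing moves.
- ctrl.get_obs(): the state, without advancing time (a new reading comes with each control period).
- imaging.get_image(name): name is "scene" or "top"; returns a dict with "img" (384x512x3 uint8, red, green, blue), "fx", "fy", "cx", "cy" (pixels), "R" (3x3) and "t" (3): a world point X has camera coordinates R X + t. Camera axes: x right, y down, z forward; pixel columns grow to the right and rows downward; lengths in mm; the calibration is good to about 2 mm. A picture is of the moment at which its call begins. There is no depth.
- ctrl.close_job(): hands the job in; it is judged then, once.
The state is a dict: "t": time; "qpos": joint angles; "qvel": joint speeds; "joint_torque": joint torques, N m; "ee_pos": TCP position; "orientation": TCP orientation; "ft_force": force on the tool from outside, world axes, zero at the start; "moment": the same for the moment, N m; "width": finger opening in mm; "grasp_force": force on a finger pad.
Only numpy, scipy, OpenCV 4.12 (cv2) and the standard library are available. Lean on these libraries where they do the work, as an engineer would, in place of code of your own. Each camera call takes 0.05 s, during which the arm holds its last target. There are 200 camera calls.

## Working session

There is one attempt and no reset: what is moved stays moved. The work goes in short steps, Python scripts to look and compute and a shell command to move; the robot and the scene stay as the last step left them, time stands still between calls to the robot, and variables do not carry over. Pictures are saved under pics/ and viewed, at most 10 in all, crops included, and the job is handed in when it is done.

```bash
ls; mkdir -p pics
python3 - <<'E'
from workcell import ctrl, imaging
import cv2,numpy as np
for n in("scene","top"):
    d=imaging.get_image(n); cv2.imwrite(f"pics/{n}0.png",d["img"][:,:,::-1]); print(n,d["fx"],d["fy"],d["cx"],d["cy"],np.round(d["R"],4).tolist(),d["t"])
o=ctrl.get_obs();print(o)
E
```

```text
jog.py
pics
workcell.py
scene 465.6856007435562 465.6856007435562 250.43097524772006 189.02776174041585 [[0.7528, -0.6582, -0.0116], [-0.4148, -0.4605, -0.7848], [0.5111, 0.5956, -0.6197]] [-394.62775681  297.29956672 1425.98136631]
top 370.91840115939806 370.91840115939806 259.42891446406094 189.76048471702242 [[0.5144, -0.8575, -0.008], [-0.8189, -0.4884, -0.3013], [0.2544, 0.1616, -0.9535]] [-243.84426573  478.36641842 1224.30520017]
{'t': 0.1, 'qpos': array([ 1.08599480e+00,  4.23774377e-01,  1.63059493e+00,  1.99949701e-05,
        1.08861407e+00, -1.90275765e-02]), 'qvel': array([-0.0002299 , -0.00263422,  0.00066647,  0.00038462,  0.00235076,
        0.00010736]), 'joint_torque': array([-1.27185940e-04, -5.45611382e+01, -2.74325877e+01,  6.45252387e-02,
        1.87390664e-02, -1.49131148e-05]), 'ee_pos': array([280.46206044, 558.00558576, 238.9805313 ]), 'orientation': array([-7.24970450e-01, -3.05642473e+00,  2.10840558e-03]), 'ft_force': array([-0.4569945 , -0.95145969, -0.25702084]), 'moment': array([-0.03758959, -0.00442345, -0.02466661]), 'grasp_force': 0.0, 'width': 87.68294403666467}
```

View pics/scene0.png

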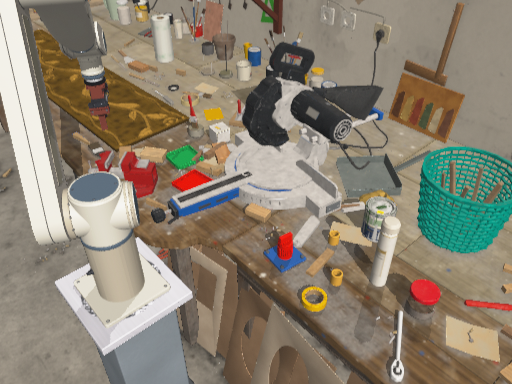

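View pics/top0.png

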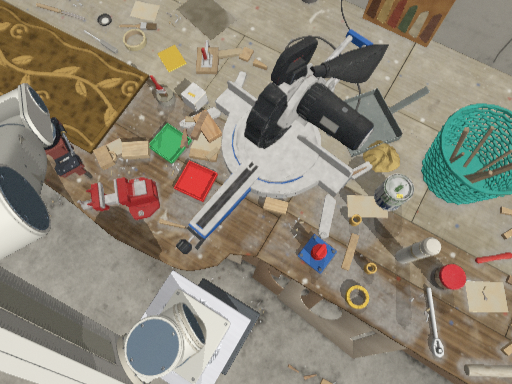

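The pictures show the blue gauge with its red cap at about (318,254) in the top view, and brass sleeves at (356,220) and (372,268). The tape is at (357,296), the green tray at (169,143) and the red tray at (196,180).

```bash
cat > h.py <<'E'
from workcell import ctrl, imaging
import cv2,numpy as np
def cast(d,u,v,z):
    R,t=np.array(d["R"]),np.array(d["t"]); r=R.T@np.array([(u-d["cx"])/d["fx"],(v-d["cy"])/d["fy"],1]); c=-R.T@t
    return c+r*(z-c[2])/r[2]
def proj(d,X):
    p=np.array(d["R"])@np.array(X)+np.array(d["t"]); return np.array([d["fx"]*p[0]/p[2]+d["cx"],d["fy"]*p[1]/p[2]+d["cy"]])
def blobs(d,lo,hi,amin=15):
    hsv=cv2.cvtColor(d["img"],cv2.COLOR_RGB2HSV); m=cv2.inRange(hsv,lo,hi)
    n,l,s,c=cv2.connectedComponentsWithStats(m); return [(s[i,4],s[i,:4],c[i],l==i) for i in range(1,n) if s[i,4]>=amin]
def tri(ds,uvs):
    A=[];b=[]
    for d,(u,v) in zip(ds,uvs):
        R,t=np.array(d["R"]),np.array(d["t"])
        for k,(w,f,c0) in enumerate([(u,d["fx"],d["cx"]),(v,d["fy"],d["cy"])]):
            a=(w-c0)/f*R[2]-R[k]; A.append(a); b.append(t[k]-(w-c0)/f*t[2])
    return np.linalg.lstsq(np.array(A),np.array(b),rcond=None)[0]
E
python3 - <<'E'
from h import *
C={"red":((0,200,120),(4,255,255)),"blue":((105,150,60),(120,255,255)),"green":((55,150,60),(75,255,255)),"yel":((18,150,110),(30,255,255))}
for n in("scene","top"):
    d=imaging.get_image(n)
    for k,(lo,hi) in C.items():
        for a,bb,c,m in blobs(d,lo,hi,25):
            w=cast(d,*c,0)
            if w[0]<900 : print(n,k,a,bb,c.round(1),w.round(0),cast(d,*c,40).round(0)[:2])
    im=d["img"][:,:,::-1]
    cr=im[170:330,230:430] if n=="scene" else im[190:320,240:420]
    cv2.imwrite(f"pics/c{n}.png",cv2.resize(cr,None,fx=4,fy=4,interpolation=cv2.INTER_CUBIC)[:600,:800])
E
```

```text
scene red 40 [ 96 161   9  10] [100.2 166.2] [248. 628.   0.] [228. 570.]
scene red 358 [122 164  31  22] [137.2 176.2] [326. 464.   0.] [303. 412.]
scene red 458 [172 170  40  21] [190.2 180.2] [469. 299.   0.] [441. 253.]
scene red 28 [137 191  15   6] [143.8 194.1] [286. 346.   0.] [264. 298.]
scene red 314 [278 233  15  26] [285.  245.8] [ 494. -210.    0.] [ 465. -238.]
scene blue 443 [171 188  68  28] [206.5 202.5] [434. 146.   0.] [407. 105.]
scene blue 404 [264 246  42  26] [284.1 258.6] [ 451. -250.    0.] [ 423. -276.]
scene green 461 [166 145  31  24] [181.8 156.9] [537. 457.   0.] [507. 405.]
scene yel 1127 [ 36  30  66 102] [61.2 78.2] [ 481. 1554.    0.] [ 453. 1464.]
scene yel 1484 [103  74  85  75] [140.8 114.8] [596. 891.   0.] [564. 824.]
scene yel 29 [77 78  7  8] [80.7 82.2] [ 539. 1432.    0.] [ 509. 1346.]
scene yel 93 [79 87 12 13] [84.9 93.7] [ 495. 1287.    0.] [ 466. 1206.]
scene yel 25 [108  94  10   5] [112.1  96.3] [ 587. 1163.    0.] [ 554. 1086.]
scene yel 187 [204 108  20  13] [213.2 114. ] [862. 661.   0.] [819. 602.]
scene yel 131 [329 230  11  15] [
[... 1241 characters left out ...]
2 14 14] [16.9 78.1] [ 457. 1154.    0.] [ 449. 1114.]
top yel 36 [32 76  7 13] [35.6 82. ] [ 482. 1075.    0.] [ 474. 1037.]
top yel 27 [49 77 11  6] [54.3 79.2] [ 532. 1018.    0.] [522. 981.]
top yel 36 [44 83  9  9] [48.8 86.6] [ 493. 1014.    0.] [484. 978.]
top yel 549 [44 84 54 44] [ 66.5 104. ] [468. 899.   0.] [460. 867.]
top yel 223 [102  88  28  26] [115.9  98.7] [589. 743.   0.] [577. 715.]
top yel 402 [ 75 107  35  37] [ 91.8 123.3] [452. 757.   0.] [445. 729.]
top yel 44 [ 67 129  14  10] [ 72.6 133.6] [378. 794.   0.] [373. 764.]
top yel 58 [ 69 137  24  15] [ 81.2 145.1] [358. 734.  -0.] [353. 706.]
top yel 172 [346 285  23  23] [356.  296.4] [ 398. -427.    0.] [ 392. -420.]
```

View pics/ctop.png

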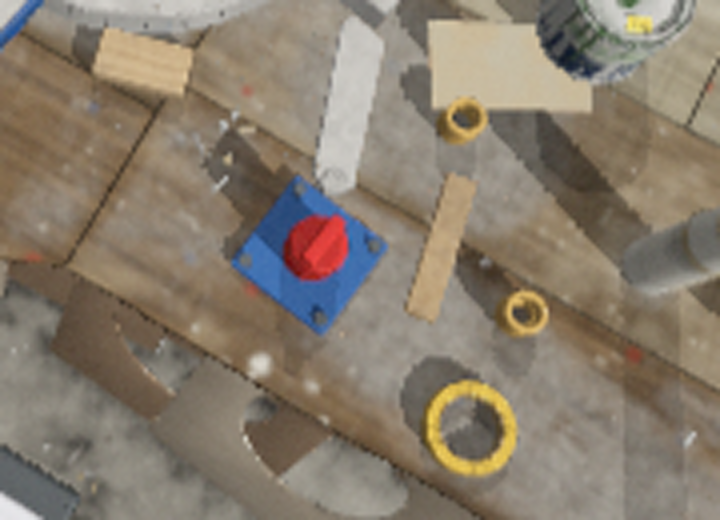

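View pics/cscene.png

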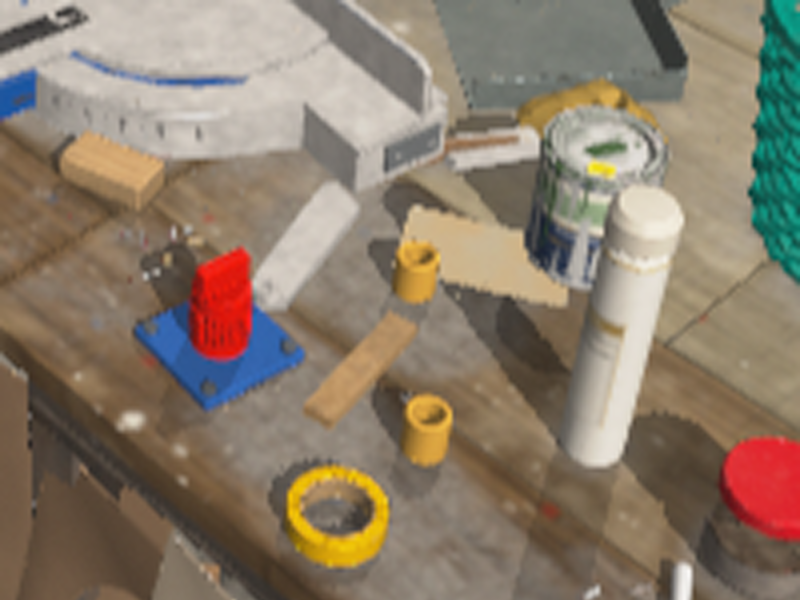

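The top crop shows the cap wing pointing up and to the right at about (318,250), with the sleeve mouths at (356,220) and (371.5,268). The off-cut is at about (276,205), and a thin slat lies between gauge and sleeves.

Run:
```python
from h import *
T=imaging.get_image("top");S=imaging.get_image("scene");D=[T,S]
np.set_printoptions(suppress=True,precision=1)
def region(d,lo,hi,box):
    u0,v0,u1,v1=box; hsv=cv2.cvtColor(d["img"],cv2.COLOR_RGB2HSV); m=cv2.inRange(hsv,lo,hi); z=np.zeros_like(m); z[v0:v1,u0:u1]=m[v0:v1,u0:u1]
    n,l,s,c=cv2.connectedComponentsWithStats(z); i=1+np.argmax(s[1:,4]); return s[i],c[i],(l==i).astype(np.uint8)
# gauge plate
for d,box,n in((T,(285,225,350,285),"T"),(S,(255,220,315,285),"S")):
    s,c,b=region(d,(100,120,40),(125,255,255),box); 
    r,rc,rm=region(d,(0,170,60),(6,255,255),box) if 1 else 0
    h=cv2.convexHull(cv2.findNonZero(b)); ap=cv2.approxPolyDP(h,3,True)[:,0]
    print(n,"plate",s,ap.tolist(),[cast(d,*p,12)[:2].round(0).tolist() for p in ap],"red",r,rc)
    pr=cv2.minAreaRect(h); print(pr, cast(d,*pr[0],12))
    ys,xs=np.nonzero(rm); 
    hv=cv2.cvtColor(d["img"],cv2.COLOR_RGB2HSV)
    if n=="T":
        for y in range(rc is not None and r[1],r[1]+r[3]): print(" ".join("%3d"%(hv[y,x,2]) if rm[y,x] else "  ." for x in range(r[0],r[0]+r[2])))
for k,bt,bs in(("s1",(345,210,368,235),(324,225,345,252)),("s2",(360,258,384,280),(326,264,350,292))):
    c=[]
    for d,bx in((T,bt),(S,bs)):
        s,cc,m=region(d,(12,110,50),(32,255,255),bx); hh=cv2.convexHull(cv2.findNonZero(m)); M=cv2.moments(hh); cc=np.array([M["m10"]/M["m00"],M["m01"]/M["m00"]]); c.append(cc); print(k,s,cc,cast(d,*cc,20))
    print(k,tri(D,c))
for k,bt,bs in(("green",(140,115,195,170),(160,140,205,175)),("red",(168,155,222,208),(165,165,218,198))):
    for d,bx in((T,bt),(S,bs)):
        lo,hi=((45,90,30),(85,255,255)) if k=="green" else ((0,170,60),(6,255,255))
        s,cc,m=region(d,lo,hi,bx); pr=cv2.minAreaRect(cv2.convexHull(cv2.findNonZero(m))); print(k,s,pr,cast(d,*pr[0],14),[cast(d,*p,18)[:2].round(0).tolist() for p in cv2.boxPoints(pr)])
print("edge",cast(T,240,252,0),cast(T,300,284,0),cast(T,360,320,0),"offcut",cast(T,276,205,28))
```

```text
T plate [298 234  39  39 516] [[336, 251], [321, 272], [298, 256], [314, 234]] [[497.0, -297.0], [407.0, -286.0], [414.0, -192.0], [510.0, -203.0]] red [311 245  15  15 174] [318.3 251.7]
((316.84002685546875, 253.3800048828125), (29.000001907348633, 28.000001907348633), 36.86989974975586) [ 455.3 -244.1   12. ]
  .   .   .   .   .   . 165 164 164 163 155 194 217 220   .
  .   .   .   . 163 164 162 162 161 144 184 215 219 224   .
  .   .   . 159 162 165 164 161 147 164 216 220 221 226 219
  .   . 169 164 163 165 164 161   . 210 221 222 224 224 219
  .   . 169 164 163 163 161 149 203 220 222 226 234 208 208
  . 111 164 164 164 165 147 190 219 223 226 232 210 202 218
 96 111 163 164 163 151 171 221 222 225 228 215 201 203 222
 97 108 157 162 152 154 215 223 225 227 217 204 203 204 225
102 103 156 163 142 206 223 225 228 227 204 202 202 204 223
 98 123 125 155 126 187 222 228 234 203 201 202 204 218   .
  . 108 121 126 147 143 184 232 209 201 203 204 219 218   .
  .  99 112 127 134 154 153 211 201 202 203 204 221   .   .
  .   . 102 122 133 153 170 191 206 216 217   .   .   .   .
  .   
[... 1005 characters left out ...]
75, 157.57534790039062), (21.301488876342773, 31.132946014404297), 69.44395446777344) [526.1 433.   14. ] [[485.0, 508.0], [626.0, 495.0], [560.0, 350.0], [429.0, 367.0]]
red [ 174  161   43   41 1025] ((195.40000915527344, 180.70001220703125), (32.64659118652344, 32.199378967285156), 26.56505012512207) [460.2 267.7  14. ] [[396.0, 320.0], [517.0, 338.0], [524.0, 212.0], [404.0, 197.0]]
red [172 169  40  23 475] ((190.3177032470703, 178.95977783203125), (16.620750427246094, 38.52286148071289), 68.74949645996094) [464.2 289.4  14. ] [[403.0, 344.0], [565.0, 326.0], [519.0, 226.0], [366.0, 247.0]]
edge [323.2 -10.8   0. ] [ 336.  -244.8    0. ] [ 336.9 -472.4    0. ] offcut [529.  -36.4  28. ]
```

```bash
cat >> h.py <<'E'
def plan(p,yaw=None):
    """total move in the tool's axes (as they stand now) to world p, and rz to closing-axis angle yaw (mod pi)"""
    from scipy.spatial.transform import Rotation as Ro
    o=ctrl.get_obs(); R=Ro.from_rotvec(o["orientation"]).as_matrix(); y0=np.arctan2(R[1,1],R[0,1])
    print("tcp",o["ee_pos"].round(1),"yaw %.3f q1 %.2f q6 %.2f F %s M %s w %.1f g %.1f t %.1f"%(y0,o["qpos"][0],o["qpos"][5],o["ft_force"].round(1),o["moment"].round(2),o["width"],o["grasp_force"],o["t"]),"tilt",R[:,2].round(3))
    print("move",(R.T@(np.array(p)-o["ee_pos"])).round(1),end=" ")
    if yaw is not None:
        a=(yaw-y0+np.pi/2)%np.pi-np.pi/2; print("rz",round(-a,3),"q6->%.2f"%(np.arctan2(p[1],p[0])-y0-a))
        c,s=np.cos(-a),np.sin(-a); Rn=R@np.array([[c,-s,0],[s,c,0],[0,0,1]]); print("after turn: move",(Rn.T@(np.array(p)-o["ee_pos"])).round(1))
E
python3 - <<'E'
from h import *
np.set_printoptions(suppress=True,precision=1)
d=imaging.get_image("top");s=imaging.get_image("scene")
hv=cv2.cvtColor(d["img"],cv2.COLOR_RGB2HSV)
m=np.zeros(hv.shape[:2],np.uint8); m[243:262,308:330]=((hv[243:262,308:330,2]>=212)&(hv[243:262,308:330,0]<7)&(hv[243:262,308:330,1]>150))
n,l,st,c=cv2.connectedComponentsWithStats(m,connectivity=4); i=1+np.argmax(st[1:,4]); 
pts=cv2.findNonZero((l==i).astype(np.uint8))
pr=cv2.minAreaRect(pts); bp=cv2.boxPoints(pr); print(st[i],c[i],pr,[cast(d,*p,99)[:2] for p in bp],"ctr",cast(d,*pr[0],99),cast(d,*c[i],99))
l2=cv2.fitLine(pts,cv2.DIST_L2,0,.01,.01).ravel(); a=cast(d,l2[2]-5*l2[0],l2[3]-5*l2[1],99); b=cast(d,l2[2]+5*l2[0],l2[3]+5*l2[1],99); print("dir",np.arctan2(*(b-a)[1::-1]),a,b)
# scene: wing top left/right
print("sc",cast(s,230+197/4,170+270/4,99),cast(s,230+248/4,170+250/4,99))
print("tri cap mid",tri([d,s],[(318.3,251.7),(284.9,245.6)]))
print("rim proj T",proj(d,(457,-245,99)),"S",proj(s,(457,-245,99)))
# sleeve2 mouths, z=40
for u,v in((356,219.75),(371.5,268.25)): print("mouth T",cast(d,u,v,40))
for u,v in((230+417/4,170+255/4),(230+428/4,170+410/4)): print("mouth S",cast(s,u,v,40))
for u,v in((185,245),(195,240),(178,243)): print("saw end",cast(d,u,v,60))
plan((456,-245,240),None)
E
```

```text
[317 245   9  12  42] [320.8 250. ] ((320.6460266113281, 250.19024658203125), (3.668811321258545, 12.229372024536133), 41.18592834472656) [array([ 435.3, -235.2]), array([ 475.1, -243.5]), array([ 472.8, -254.9]), array([ 433. , -246.5])] ctr [ 454. -245.   99.] [ 454.8 -245.1   99. ]
dir -0.1485035962824923 [ 438.4 -242.7   99. ] [ 471.3 -247.6   99. ]
sc [ 434.2 -240.4   99. ] [ 479.5 -251.    99. ]
tri cap mid [ 456.1 -244.    51.3]
rim proj T [321.1 249.4] S [285.5 234.8]
mouth T [ 623.  -304.3   40. ]
mouth T [ 500.2 -423.4   40. ]
mouth S [ 624.9 -306.2   40. ]
mouth S [ 502.6 -422.7   40. ]
saw end [242.4 153.8  60. ]
saw end [273.8 134.3  60. ]
saw end [235.8 178.   60. ]
tcp [280.6 558.3 239.5] yaw 1.105 q1 1.09 q6 -0.02 F [-0.4 -1.2 -0.3] M [ 0.  0. -0.] w 87.9 g 0.0 t 0.4 tilt [-0. -0. -1.]
move [-517.5 -639.    -0.3]
```

The manual's scale: shifts go in shares of 250 mm and turns go in shares of pi/2 rad. Converting my numbers, -36 mm / 250 = -0.144, -35 mm / 250 = -0.14.

```bash
echo '[[[0, -0.14, 0], [0, 0, 0]], [[0, -0.144, 0], [0, 0, 0]], [[0, -0.144, 0], [0, 0, 0]], [[0, -0.144, 0], [0, 0, 0]], [[0, -0.144, 0], [0, 0, 0]]]' > rows.txt && python3 jog.py rows.txt
echo '[[[0, -0.14, 0], [0, 0, 0]], [[0, -0.14, 0], [0, 0, 0]], [[-0.15, -0.0076, 0], [0, 0, 0.0637]], [[-0.15, -0.0076, 0], [0, 0, 0.0637]], [[-0.15, -0.0076, 0], [0, 0, 0.0637]]]' > rows.txt && python3 jog.py rows.txt
python3 -c "
from h import *
plan((456,-245,240),-1.75)"
```

```text
t: 0.82
ee_pos: [199.5, 396.9, 239.5]
orientation: [-0.725, -3.057, 0.0]
ft_force: [0.5, -0.4, 0.7]
width: 87.7
grasp_force: 0.0
t: 1.23
ee_pos: [261.2, 270.7, 240.4]
orientation: [1.176, 2.912, 0.003]
ft_force: [-0.5, 0.8, 1.0]
width: 87.7
grasp_force: 0.0
tcp [261.2 270.7 240.4] yaw 0.803 q1 0.77 q6 -0.03 F [-0.5  0.8  1. ] M [ 0.02  0.01 -0.02] w 87.7 g 0.0 t 1.2 tilt [ 0.002  0.002 -1.   ]
move [-4.984e+02 -2.358e+02 -1.000e-01] rz -0.589 q6->-1.88
after turn: move [-2.836e+02 -4.728e+02 -1.000e-01]
```

In the tool's units: -37.5 mm / 250 = -0.15, -1.9 mm / 250 = -0.0076, 0.1 rad / 1.5708 = 0.0637.

```bash
echo '[[[-0.15, -0.0076, 0], [0, 0, 0.0637]], [[-0.15, -0.0076, 0], [0, 0, 0.0637]], [[-0.15, -0.0076, 0], [0, 0, 0.0637]], [[-0.15, -0.0076, 0], [0, 0, 0.0637]], [[-0.15, -0.0076, 0], [0, 0, 0.0637]]]' > rows.txt && python3 jog.py rows.txt >/dev/null
echo '[[[-0.15, -0.0076, 0], [0, 0, 0.0637]], [[-0.15, -0.0076, 0], [0, 0, 0.0637]], [[-0.15, -0.0076, 0], [0, 0, 0.0637]], [[-0.15, -0.0076, 0], [0, 0, 0.0637]], [[-0.15, -0.0076, 0], [0, 0, 0.0637]]]' > rows.txt && python3 jog.py rows.txt >/dev/null
echo '[[[-0.15, -0.0076, 0], [0, 0, 0.0637]], [[-0.15, -0.0076, 0], [0, 0, 0.0637]], [[-0.15, -0.0076, 0], [0, 0, 0.0637]], [[0, 0, 0], [0, 0, 0.0764]], [[0, 0, 0], [0, 0, 0.0764]]]' > rows.txt && python3 jog.py rows.txt >/dev/null
echo '[[[0, 0, 0], [0, 0, 0.0764]], [[0, 0, 0], [0, 0, 0.0764]], [[0, 0, 0], [0, 0, 0.0764]], [[0, 0, 0], [0, 0, 0.0764]], [[0, 0, 0], [0, 0, 0.0764]]]' > rows.txt && python3 jog.py rows.txt >/dev/null
echo '[[[0, 0, 0], [0, 0, 0.0764]], [[0, 0, 0], [0, 0, 0.0764]], [[0, 0, 0], [0, 0, 0.0764]], [[0, 0, 0], [0, 0, 0]]]' > rows.txt && python3 jog.py rows.txt
python3 -c "
from h import *
plan((455.5,-245,150),-1.75)"
```

```text
t: 3.23
ee_pos: [330.4, -178.3, 239.8]
orientation: [3.135, -0.202, 0.001]
ft_force: [0.1, -0.8, 0.1]
width: 87.9
grasp_force: 0.0
tcp [ 330.4 -178.3  239.8] yaw -1.699 q1 -0.53 q6 1.17 F [ 0.1 -0.8  0.1] M [0.07 0.12 0.07] w 87.9 g 0.0 t 3.2 tilt [ 0. -0. -1.]
move [132.6  50.1  89.9] rz 0.051 q6->1.26
after turn: move [134.9  43.4  89.9]
```

In the tool's units: 33.8 mm / 250 = 0.1352, 33.7 mm / 250 = 0.1348, 0.051 rad / 1.5708 = 0.0325.

```bash
echo '[[[0, 0, 0], [0, 0, 0.0325]], [[0.1348, 0.0432, 0.088], [0, 0, 0]], [[0.1348, 0.0436, 0.088], [0, 0, 0]], [[0.1348, 0.0432, 0.088], [0, 0, 0]], [[0.1352, 0.0436, 0.096], [0, 0, 0]]]' > rows.txt && python3 jog.py rows.txt >/dev/null
echo '[[[0, 0, 0], [0, 0, 0]], [[0, 0, 0], [0, 0, 0]], [[0, 0, 0], [0, 0, 0]]]' > rows.txt && python3 jog.py rows.txt
python3 -c "
from h import *
plan((455.5,-245,95.5),-1.75)
d=imaging.get_image('scene');e=imaging.get_image('top')
a=cv2.resize(d['img'][200:290,240:340],None,fx=4,fy=4);b=cv2.resize(e['img'][205:295,270:370],None,fx=4,fy=4)
cv2.imwrite('pics/pre.png',np.hstack([a,b])[:,:,::-1])"
```

```text
t: 3.9
ee_pos: [453.9, -243.5, 150.1]
orientation: [-3.129, 0.271, 0.002]
ft_force: [-0.2, 0.8, 0.4]
width: 87.8
grasp_force: 0.0
tcp [ 453.9 -243.5  150.1] yaw -1.744 q1 -0.52 q6 1.23 F [-0.2  0.8  0.4] M [ 0.01  0.19 -0.02] w 87.8 g 0.0 t 3.9 tilt [-0.002  0.001 -1.   ]
move [ 1.9  1.2 54.6] rz 0.006 q6->1.26
after turn: move [ 1.9  1.2 54.6]
```

View pics/pre.png

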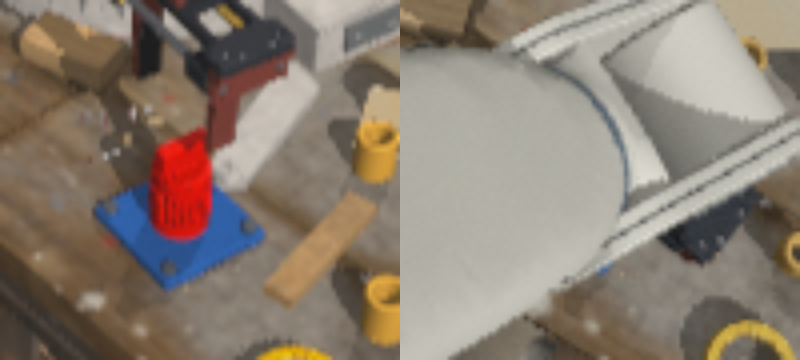

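The gripper straddles the cap, with the wing under it and no fouling. I'll descend and grip.

In the tool's units: 18 mm / 250 = 0.072, 1.9 mm / 250 = 0.0076.

```bash
echo '[[[0.0076, 0.0048, 0.072], [0, 0, 0]], [[0, 0, 0.072], [0, 0, 0]], [[0, 0, 0.072], [0, 0, 0]], [[0, 0, 0], [0, 0, 0]], [[0, 0, 0], [0, 0, 0]]]' > rows.txt && python3 jog.py rows.txt
echo '[[[0, 0, 0], [0, 0, 0]], [[0, 0, 0], [0, 0, 0]], [[0, 0, 0], [0, 0, 0]], [[0, 0, 0], [0, 0, 0]], [[0, 0, 0], [0, 0, 0]]]' > rows.txt && python3 jog.py rows.txt 10 >/dev/null
echo '[[[0, 0, 0], [0, 0, 0]], [[0, 0, 0], [0, 0, 0]], [[0, 0, 0], [0, 0, 0]], [[0, 0, 0], [0, 0, 0]], [[0, 0, 0], [0, 0, 0]]]' > rows.txt && python3 jog.py rows.txt
python3 -c "
from h import *
plan((455.5,-245,95.5),-1.75)"
```

```text
t: 4.42
ee_pos: [455.8, -245.2, 97.4]
orientation: [3.13, -0.274, 0.0]
ft_force: [-0.3, -0.5, 0.7]
width: 87.8
grasp_force: 0.0
t: 5.25
ee_pos: [456.3, -245.5, 96.3]
orientation: [-3.129, 0.275, 0.0]
ft_force: [-0.4, 0.2, 0.3]
width: 24.3
grasp_force: 0.0
tcp [ 456.3 -245.5   96.3] yaw -1.746 q1 -0.52 q6 1.23 F [-0.4  0.2  0.3] M [0.05 0.07 0.05] w 24.3 g 0.0 t 5.2 tilt [-0.  0. -1.]
move [-0.9 -0.3  0.8] rz 0.004 q6->1.26
after turn: move [-0.9 -0.3  0.8]
```

In the tool's units: -0.1 rad / 1.5708 = -0.0637.

```bash
echo '[[[0, 0, 0], [0, 0, 0]], [[0, 0, 0], [0, 0, 0]], [[0, 0, 0], [0, 0, 0]], [[0, 0, 0], [0, 0, 0]], [[0, 0, 0], [0, 0, 0]]]' > rows.txt && python3 jog.py rows.txt
python3 -c "
from h import *
plan((455.5,-245,95.5),-1.75)"
echo '[[[0, 0, 0], [0, 0, -0.0637]], [[0, 0, 0], [0, 0, -0.0637]], [[0, 0, 0], [0, 0, -0.0637]], [[0, 0, 0], [0, 0, -0.0637]], [[0, 0, 0], [0, 0, 0]]]' > rows.txt && python3 jog.py rows.txt
python3 -c "
from h import *
plan((455.5,-245,95.5),-1.75)"
```

```text
t: 5.67
ee_pos: [456.3, -245.4, 96.3]
orientation: [-3.129, 0.275, 0.0]
ft_force: [0.3, -0.5, -1.0]
width: 13.7
grasp_force: 30.0
tcp [ 456.3 -245.4   96.3] yaw -1.746 q1 -0.52 q6 1.23 F [ 0.3 -0.5 -1. ] M [0.01 0.11 0.  ] w 13.7 g 30.0 t 5.7 tilt [-0.  0. -1.]
move [-0.9 -0.3  0.8] rz 0.004 q6->1.26
after turn: move [-0.9 -0.3  0.8]
t: 6.08
ee_pos: [456.3, -245.5, 96.3]
orientation: [-3.121, -0.358, 0.0]
ft_force: [-0.4, 0.5, -1.0]
width: 13.9
grasp_force: 30.0
tcp [ 456.3 -245.5   96.3] yaw -1.342 q1 -0.52 q6 0.83 F [-0.4  0.5 -1. ] M [ 0.03  0.1  -0.03] w 13.9 g 30.0 t 6.1 tilt [-0.  0. -1.]
move [-0.7 -0.6  0.8] rz 0.408 q6->1.26
after turn: move [-0.9 -0.3  0.8]
```

In the tool's units: -0.1 rad / 1.5708 = -0.0637.

```bash
echo '[[[0, 0, 0], [0, 0, -0.0637]], [[0, 0, 0], [0, 0, -0.0637]], [[0, 0, 0], [0, 0, -0.0637]], [[0, 0, 0], [0, 0, 0]]]' > rows.txt && python3 jog.py rows.txt | grep width
for i in 1; do python3 -c "
from h import *
plan((456,-245,95.5))"; done
echo '[[[0, 0, 0], [0, 0, -0.0318]], [[0, 0, 0], [0, 0, -0.0318]], [[0, 0, 0], [0, 0, 0]]]' > rows.txt && python3 jog.py rows.txt | grep grasp
python3 -c "
from h import *
plan((456,-245,95.5))"
echo '[[[0, 0, 0], [0, 0, -0.0318]], [[0, 0, 0], [0, 0, -0.0318]], [[0, 0, 0], [0, 0, 0]]]' > rows.txt && python3 jog.py rows.txt | grep grasp
python3 -c "
from h import *
plan((456,-245,95.5))"
```

```text
width: 13.7
tcp [ 456.3 -245.3   96.3] yaw -1.046 q1 -0.52 q6 0.53 F [-0.6  0.4 -0.4] M [ 0.25  0.18 -0.07] w 13.7 g 30.0 t 6.4 tilt [-0.  0. -1.]
move [-0.1 -0.4  0.8] grasp_force: 30.0
tcp [ 456.3 -245.4   96.3] yaw -0.949 q1 -0.52 q6 0.43 F [ 0.7  1.1 -1.2] M [ 0.24  0.1  -0.03] w 13.9 g 30.0 t 6.7 tilt [-0.  0. -1.]
move [-0.  -0.5  0.8] grasp_force: 30.0
tcp [ 456.3 -245.5   96.3] yaw -0.849 q1 -0.52 q6 0.33 F [ 0.2  1.1 -0.3] M [ 0.05  0.17 -0.02] w 13.9 g 30.0 t 6.9 tilt [-0.  0. -1.]
move [ 0.1 -0.5  0.8]
```

In the tool's units: -0.05 rad / 1.5708 = -0.0318.

```bash
echo '[[[0, 0, 0], [0, 0, -0.0318]], [[0, 0, 0], [0, 0, -0.0318]], [[0, 0, 0], [0, 0, 0]]]' > rows.txt && python3 jog.py rows.txt | grep grasp
python3 -c "
from h import *
plan((456,-245,95.5))"
echo '[[[0, 0, 0], [0, 0, -0.0318]], [[0, 0, 0], [0, 0, -0.0318]], [[0, 0, 0], [0, 0, 0]]]' > rows.txt && python3 jog.py rows.txt | grep grasp
python3 -c "
from h import *
plan((456,-245,95.5))"
```

```text
grasp_force: 30.0
tcp [ 456.4 -245.6   96.4] yaw -0.749 q1 -0.52 q6 0.23 F [-0.1 -0.7 -1.3] M [ 0.02  0.01 -0.02] w 13.8 g 30.0 t 7.2 tilt [ 0. -0. -1.]
move [ 0.1 -0.7  0.9] grasp_force: 30.0
tcp [ 456.6 -245.1   96.4] yaw -0.650 q1 -0.52 q6 0.13 F [ 2.3  4.4 -1.6] M [ 0.89 -0.44 -0.08] w 13.8 g 30.0 t 7.4 tilt [ 0.     0.001 -1.   ]
move [-0.3 -0.6  0.9]
```

In the tool's units: -0.05 rad / 1.5708 = -0.0318.

```bash
echo '[[[0, 0, 0], [0, 0, -0.0318]], [[0, 0, 0], [0, 0, 0]]]' > rows.txt && python3 jog.py rows.txt | grep grasp
python3 -c "
from h import *
plan((456,-245,95.5))"
echo '[[[0, 0, 0], [0, 0, -0.0318]], [[0, 0, 0], [0, 0, 0]]]' > rows.txt && python3 jog.py rows.txt | grep grasp
python3 -c "
from h import *
plan((456,-245,95.5))"
```

```text
grasp_force: 30.0
tcp [ 456.6 -245.1   96.4] yaw -0.600 q1 -0.52 q6 0.08 F [ 2.   5.9 -0.3] M [ 1.13 -0.46 -0.25] w 13.7 g 30.0 t 7.6 tilt [ 0.     0.001 -1.   ]
move [-0.3 -0.5  0.9] grasp_force: 30.5
tcp [ 456.6 -245.2   96.4] yaw -0.550 q1 -0.52 q6 0.03 F [ 2.4  5.6 -1. ] M [ 0.94 -0.43 -0.72] w 14.0 g 30.5 t 7.8 tilt [ 0.001  0.001 -1.   ]
move [-0.1 -0.7  0.9]
```

Mz builds and a lateral force appears, so the cap is at its stop. I'll lift gently.

In the tool's units: -3 mm / 250 = -0.012.

```bash
echo '[[[0, 0, -0.012], [0, 0, 0]], [[0, 0, -0.012], [0, 0, 0]], [[0, 0, 0], [0, 0, 0]]]' > rows.txt && python3 jog.py rows.txt
python3 -c "
from h import *
plan((456,-245,170))"
```

```text
t: 8.0
ee_pos: [456.0, -245.7, 102.7]
orientation: [-2.738, -1.539, 0.002]
ft_force: [-1.0, 2.8, -2.2]
width: 13.9
grasp_force: 29.9
tcp [ 456.  -245.7  102.7] yaw -0.547 q1 -0.52 q6 0.03 F [-1.   2.8 -2.2] M [ 0.56  0.25 -0.02] w 13.9 g 29.9 t 8.0 tilt [-0.001 -0.    -1.   ]
move [  0.5  -0.4 -67.3]
```

In the tool's units: -20 mm / 250 = -0.08, -15 mm / 250 = -0.06.

```bash
echo '[[[0, 0, -0.06], [0, 0, 0]], [[0, 0, -0.08], [0, 0, 0]], [[0, 0, -0.08], [0, 0, 0]], [[0, 0, -0.08], [0, 0, 0]], [[0, 0, 0], [0, 0, 0]]]' > rows.txt && python3 jog.py rows.txt
python3 -c "
from h import *
plan((412,-108,110))
d=imaging.get_image('scene');e=imaging.get_image('top')
a=cv2.resize(d['img'][180:290,240:340],None,fx=4,fy=4);b=cv2.resize(e['img'][180:290,270:370],None,fx=4,fy=4)
cv2.imwrite('pics/lift.png',np.hstack([a,b])[:,:,::-1])"
```

```text
t: 8.42
ee_pos: [458.5, -247.4, 181.6]
orientation: [2.732, 1.536, 0.005]
ft_force: [1.5, -0.1, -1.1]
width: 13.8
grasp_force: 29.9
tcp [ 458.5 -247.4  181.6] yaw -0.546 q1 -0.52 q6 0.03 F [ 1.5 -0.1 -1.1] M [-0.09  0.02  0.01] w 13.8 g 29.9 t 8.4 tilt [ 0.006 -0.005 -1.   ]
move [  95.  -112.7   70.6]
```

View pics/lift.png

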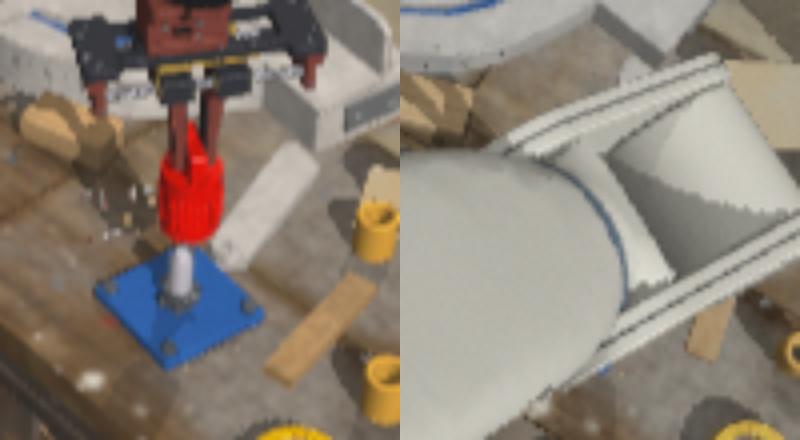

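The cap is off and hanging straight, and the bare pin stands at crop (180,270). I'll carry it to the left.

In the tool's units: 25 mm / 250 = 0.1, -22.5 mm / 250 = -0.09.

```bash
echo '[[[0.076, -0.09, 0], [0, 0, 0]], [[0.076, -0.09, 0], [0, 0, 0]], [[0.076, -0.09, 0.04], [0, 0, 0]], [[0.076, -0.09, 0.08], [0, 0, 0]], [[0.076, -0.09, 0.1], [0, 0, 0]]]' > rows.txt && python3 jog.py rows.txt>/dev/null
echo '[[[0, 0, 0.06], [0, 0, 0]], [[0, 0, 0.06], [0, 0, 0]], [[0, 0, 0.024], [0, 0, 0]], [[0, 0, 0], [0, 0, 0]], [[0, 0, 0], [0, 0, 0]]]' > rows.txt && python3 jog.py rows.txt
python3 -c "
from h import *
plan((412,-108,84.5))"
```

```text
t: 9.35
ee_pos: [409.2, -106.0, 85.7]
orientation: [-2.737, -1.539, 0.002]
ft_force: [-0.5, 0.5, -0.6]
width: 13.9
grasp_force: 30.0
tcp [ 409.2 -106.    85.7] yaw -0.546 q1 -0.28 q6 0.27 F [-0.5  0.5 -0.6] M [-0.09  0.08 -0.01] w 13.9 g 30.0 t 9.3 tilt [-0.002  0.    -1.   ]
move [-0.2  3.5  1.2]
```

In the tool's units: 1 mm / 250 = 0.004, 0.5 mm / 250 = 0.002.

```bash
echo '[[[0, 0, 0.004], [0, 0, 0]], [[0, 0, 0.002], [0, 0, 0]], [[0, 0, 0], [0, 0, 0]]]' > rows.txt && python3 jog.py rows.txt
echo '[[[0, 0, 0], [0, 0, 0]], [[0, 0, 0], [0, 0, 0]], [[0, 0, 0], [0, 0, 0]]]' > rows.txt && python3 jog.py rows.txt 40
echo '[[[0, 0, 0], [0, 0, 0]], [[0, 0, 0], [0, 0, 0]], [[0, 0, -0.08], [0, 0, 0]], [[0, 0, -0.14], [0, 0, 0]], [[0, 0, -0.14], [0, 0, 0]]]' > rows.txt && python3 jog.py rows.txt 70
python3 -c "
from h import *
plan((503,-425,150),np.arctan2(-425,503))
plan((503,-425,150),np.arctan2(-425,503)+np.pi/2)
d=imaging.get_image('scene');e=imaging.get_image('top')
a=cv2.resize(d['img'][190:300,210:350],None,fx=3,fy=3);b=cv2.resize(e['img'][190:300,240:380],None,fx=3,fy=3)
cv2.imwrite('pics/put.png',np.hstack([a,b])[:,:800,::-1])
# pin tip from scene: bright low-sat in box near projection
print('pin tip proj',proj(d,(456.3,-245.4,66)),proj(d,(456.3,-245.4,26)),proj(e,(456.3,-245.4,66)),proj(e,(456.3,-245.4,26)))"
```

```text
t: 9.6
ee_pos: [409.8, -106.2, 85.1]
orientation: [2.738, 1.539, 0.001]
ft_force: [0.0, -0.2, -0.5]
width: 13.7
grasp_force: 30.0
t: 9.85
ee_pos: [409.8, -106.0, 85.1]
orientation: [2.738, 1.54, 0.001]
ft_force: [-1.0, 0.9, -0.1]
width: 30.9
grasp_force: 0.0
t: 10.27
ee_pos: [408.4, -105.6, 175.1]
orientation: [-2.736, -1.539, 0.004]
ft_force: [1.1, -0.0, -0.4]
width: 63.6
grasp_force: 0.0
tcp [ 408.4 -105.6  175.1] yaw -0.546 q1 -0.28 q6 0.26 F [ 1.1 -0.  -0.4] M [-0.05  0.04 -0.01] w 63.6 g 0.0 t 10.3 tilt [-0.003  0.001 -1.   ]
move [-223.9  246.8   24.5] rz 0.156 q6->0.00
after turn: move [-182.9  278.5   24.5]
tcp [ 408.4 -105.6  175.1] yaw -0.546 q1 -0.28 q6 0.26 F [ 1.1 -0.  -0.4] M [-0.05  0.04 -0.01] w 63.6 g 0.0 t 10.3 tilt [-0.003  0.001 -1.   ]
move [-223.9  246.8   24.5] rz -1.415 q6->-1.57
after turn: move [-278.5 -182.9   24.5]
pin tip proj [285.10476814 242.56751687] [284.67546043 251.44614018] [319.59426914 251.08960948] [317.88944227 252.75960513]
```

View pics/put.png

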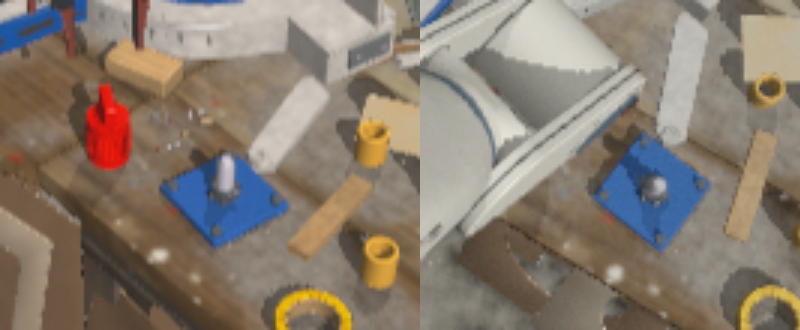

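The cap stands upright at scene (246,236), and the pin is where the cap grasp put it. Before reaching for the sleeves I'll check the tall bottle and the can next to them.

Run:
```python
from h import *
d=imaging.get_image('scene');e=imaging.get_image('top')
P=lambda *a:print(*[np.round(x[:2]) if hasattr(x,'shape') else x for x in a])
P("bottle base S L/ctr/R",cast(d,230+565/4,170+445/4,0),cast(d,230+593/4,170+462/4,0),cast(d,230+622/4,170+452/4,0))
P("bottle T base",cast(e,240+625/4,190+280/4,0),cast(e,240+650/4,190+297/4,0))
P("can S base",cast(d,230+530/4,170+265/4,0),cast(d,230+575/4,170+288/4,0),"T",cast(e,240+545/4,190+60/4,0),cast(e,240+590/4,190+80/4,0))
P("tape",cast(e,356,296.4,11))
P("white strip T",cast(e,240+335/4,190+180/4,0),cast(e,240+365/4,190+30/4,0))
for k,bt,bs in(("s1",(345,210,368,235),(324,225,345,252)),("s2",(360,258,384,280),(326,264,345,290))):
  for dd,(u0,v0,u1,v1) in((e,bt),(d,bs)):
    hs=cv2.cvtColor(dd["img"],cv2.COLOR_RGB2HSV)[v0:v1,u0:u1]; m=cv2.inRange(hs,(12,150,90),(32,255,255)); n,l,s,c=cv2.connectedComponentsWithStats(m); i=1+np.argmax(s[1:,4]); h=cv2.convexHull(cv2.findNonZero((l==i).astype(np.uint8)));M=cv2.moments(h)
    P(k,s[i],cast(dd,u0+M["m10"]/M["m00"],v0+M["m01"]/M["m00"],20))
plan((503,-423,150),-0.70)
```

```text
bottle base S L/ctr/R [ 584. -495.] [ 586. -520.] [ 611. -528.]
bottle T base [ 579. -493.] [ 577. -517.]
can S base [ 722. -353.] [ 728. -396.] T [ 723. -347.] [ 727. -390.]
tape [ 396. -425.]
white strip T [ 528. -235.] [ 665. -193.]Traceback (most recent call last):
  File "<stdin>", line 12, in <module>
ZeroDivisionError: float division by zero
```

In the tool's units: -3 mm / 250 = -0.012, 0.12 rad / 1.5708 = 0.0764.

```bash
echo '[[[0, 0, -0.012], [0, 0, 0.0764]], [[0, 0, 0], [0, 0, 0.0764]], [[0, 0, 0], [0, 0, 0.0764]], [[0, 0, 0], [0, 0, 0.0764]], [[0, 0, 0], [0, 0, 0.0764]]]' > rows.txt && python3 jog.py rows.txt>/dev/null
echo '[[[0, 0, 0], [0, 0, 0.0764]], [[0, 0, 0], [0, 0, 0.0764]], [[0, 0, 0], [0, 0, 0.0764]], [[0, 0, 0], [0, 0, 0.0382]], [[0.04, 0.12, 0], [0, 0, 0]]]' > rows.txt && python3 jog.py rows.txt>/dev/null
echo '[[[0.04, 0.128, 0], [0, 0, 0]], [[0.04, 0.128, 0], [0, 0, 0]], [[0.04, 0.128, 0], [0, 0, 0]], [[0.04, 0.128, 0], [0, 0, 0]], [[0.04, 0.128, 0], [0, 0, 0]]]' > rows.txt && python3 jog.py rows.txt>/dev/null
echo '[[[0.04, 0.128, 0], [0, 0, 0]], [[0.04, 0.128, 0], [0, 0, 0]], [[0.04, 0.128, 0.04], [0, 0, 0]], [[0.02, 0.124, 0.06], [0, 0, 0]], [[0, 0, 0], [0, 0, 0]]]' > rows.txt && python3 jog.py rows.txt >/dev/null
python3 - <<'E'
from h import *
d=imaging.get_image('scene');e=imaging.get_image('top')
for k,bt,bs in(("s1",(345,210,368,235),(324,225,345,252)),("s2",(360,258,384,280),(326,264,345,290))):
  for dd,(u0,v0,u1,v1) in((e,bt),(d,bs)):
    hs=cv2.cvtColor(dd["img"],cv2.COLOR_RGB2HSV)[v0:v1,u0:u1]; m=cv2.inRange(hs,(12,110,60),(32,255,255)); n,l,s,c=cv2.connectedComponentsWithStats(m); i=1+np.argmax(s[1:,4]); h=cv2.convexHull(cv2.findNonZero((l==i).astype(np.uint8)));
    if len(h)<3: continue
    M=cv2.moments(h)
    print(k,s[i],cast(dd,u0+M["m10"]/M["m00"],v0+M["m01"]/M["m00"],20).round(1))
plan((503,-423,150),-1.571)
E
```

```text
s1 [ 4  5 13 11 86] [ 627.1 -303.4   20. ]
s1 [10  7  6 14 49] [ 629.8 -315.2   20. ]Traceback (most recent call last):
  File "<stdin>", line 5, in <module>
    return _wrapfunc(a, 'argmax', axis=axis, out=out, **kwds)
    return bound(*args, **kwds)
ValueError: attempt to get argmax of an empty sequence
```

Run:
```python
from h import *
plan((503,-423,90),-1.571)
d=imaging.get_image('scene')
cv2.imwrite('pics/s2.png',cv2.resize(d['img'][200:310,280:400],None,fx=5,fy=5)[:,:,::-1])
```

```text
tcp [ 504.5 -422.   149.4] yaw -1.568 q1 -0.71 q6 0.85 F [-0.2  0.4 -0.9] M [ 0.02  0.14 -0.06] w 70.3 g 0.0 t 12.2 tilt [-0.004  0.004 -1.   ]
move [-1.3  1.2 59.4] rz 0.003 q6->0.87
after turn: move [-1.3  1.2 59.4]
```

View pics/s2.png

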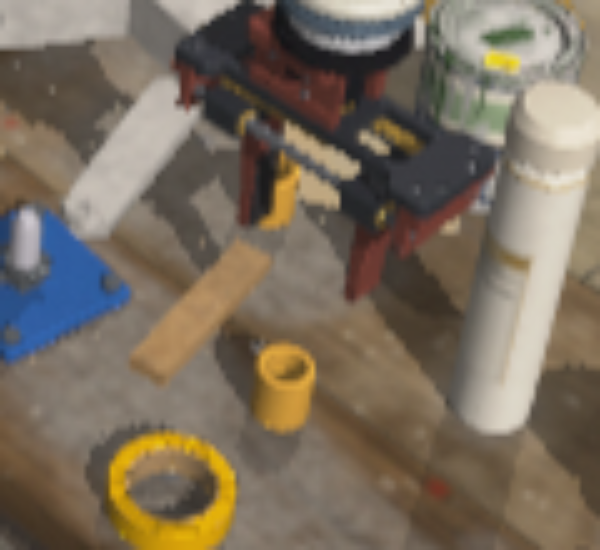

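Sleeve 2 is centred at about scene (336.7,277.6), which agrees with (502,-423). The fingers straddle it and clear the bottle.

The manual's scale: shifts go in shares of 250 mm and turns go in shares of pi/2 rad. Converting my numbers, 28 mm / 250 = 0.112, 20 mm / 250 = 0.08.

```bash
echo '[[[-0.006, 0.004, 0.08], [0, 0, 0]], [[0, 0, 0.112], [0, 0, 0]], [[0, 0, 0.112], [0, 0, 0]], [[0, 0, 0.112], [0, 0, 0]], [[0, 0, 0.076], [0, 0, 0]]]' > rows.txt && python3 jog.py rows.txt
echo '[[[0, 0, 0], [0, 0, 0]], [[0, 0, 0], [0, 0, 0]], [[0, 0, 0], [0, 0, 0]], [[0, 0, 0], [0, 0, 0]], [[0, 0, 0], [0, 0, 0]]]' > rows.txt && python3 jog.py rows.txt 30 
echo '[[[0, 0, 0], [0, 0, 0]], [[0, 0, 0], [0, 0, 0]]]' > rows.txt && python3 jog.py rows.txt
```

```text
t: 12.7
ee_pos: [503.6, -420.8, 27.8]
orientation: [-3.139, -0.01, 0.004]
ft_force: [-1.2, 0.3, 0.3]
width: 69.7
grasp_force: 0.0
t: 13.12
ee_pos: [505.5, -424.0, 31.7]
orientation: [3.14, 0.008, 0.003]
ft_force: [0.5, -0.1, 0.9]
width: 40.3
grasp_force: 0.0
t: 13.28
ee_pos: [505.3, -423.8, 31.4]
orientation: [3.14, 0.007, 0.003]
ft_force: [-0.6, 2.2, 6.9]
width: 34.9
grasp_force: 29.8
```

In the tool's units: -30 mm / 250 = -0.12, -20 mm / 250 = -0.08.

```bash
echo '[[[0, 0, 0], [0, 0, 0]], [[0, 0, 0], [0, 0, 0]], [[0, 0, 0], [0, 0, 0]]]' > rows.txt && python3 jog.py rows.txt
echo '[[[0, 0, -0.04], [0, 0, 0]], [[0, 0, -0.12], [0, 0, 0]], [[0, 0, -0.12], [0, 0, 0]], [[0, 0, -0.08], [0, 0, 0]], [[0, 0, 0], [0, 0, 0]]]' > rows.txt && python3 jog.py rows.txt
python3 - <<'E'
from h import *
np.set_printoptions(suppress=True,precision=1)
plan((456.2,-245.5,121.4),-1.571)
d=imaging.get_image('scene');e=imaging.get_image('top')
p=proj(d,(505,-424,105));print(p)
cv2.imwrite('pics/held.png',cv2.resize(d['img'][200:310,280:400],None,fx=5,fy=5)[:,:,::-1])
E
```

```text
t: 13.53
ee_pos: [505.3, -423.8, 31.5]
orientation: [3.141, 0.007, 0.002]
ft_force: [-0.5, 2.0, 7.2]
width: 34.2
grasp_force: 29.8
t: 13.95
ee_pos: [506.8, -425.5, 125.4]
orientation: [3.136, 0.007, 0.01]
ft_force: [0.9, -0.1, -1.9]
width: 34.6
grasp_force: 29.8
tcp [ 506.8 -425.5  125.4] yaw -1.566 q1 -0.72 q6 0.85 F [ 0.9 -0.1 -1.9] M [-0.   0.1  0. ] w 34.6 g 29.8 t 13.9 tilt [ 0. -0. -1.]
move [ -49.8 -180.3    2.7] rz 0.005 q6->1.08
after turn: move [ -50.6 -180.     2.7]
[340.2 257.4]
```

View pics/held.png

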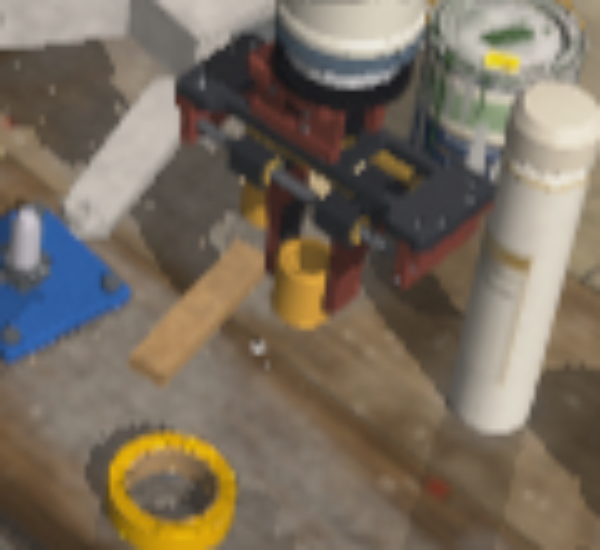

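Run:
```python
from h import *
np.set_printoptions(suppress=True,precision=1)
d=imaging.get_image('scene')
o=ctrl.get_obs();T=o["ee_pos"];print(T,o["width"])
for dx in(-12,-6,0,6):
    c=T+[dx,0,0]
    for zb in(-38,-31.5,-26):
        a=np.linspace(0,6.28,60); ring=lambda z:np.array([proj(d,c+[18*np.cos(t),18*np.sin(t),z]) for t in a])
        lo,hi=ring(zb),ring(zb+40); print(dx,zb,"left u",min(lo[:,0].min(),hi[:,0].min()),"bottom v",lo[:,1].max(),"top v",hi[:,1].min(), "mouth ctr",proj(d,c+[0,0,zb+40]))
hs=cv2.cvtColor(d["img"],cv2.COLOR_RGB2HSV)[244:270,328:352]; m=cv2.inRange(hs,(12,110,60),(32,255,255)); n,l,s,c=cv2.connectedComponentsWithStats(m);i=1+np.argmax(s[1:,4]);print(s[i]+[328,244,0,0,0])
for r in (l==i).astype(int): print("".join(".#"[x] for x in r))
```

```text
[ 504.1 -423.1  119.5] 34.45913788868457
-12 -38 left u 330.09754945423964 bottom v 269.51482838963693 top v 250.98493613393606 mouth ctr [337.7 255.5]
-12 -31.5 left u 330.3057250107985 bottom v 268.0030787166314 top v 249.42213469768228 mouth ctr [337.9 253.9]
-12 -26 left u 330.48283052324086 bottom v 266.71687758537985 top v 248.09251697248038 mouth ctr [338.1 252.6]
-6 -38 left u 331.44479562428177 bottom v 268.48412104202566 top v 249.998378355736 mouth ctr [339.  254.5]
-6 -31.5 left u 331.6562241909074 bottom v 266.9727276576649 top v 248.4361775901283 mouth ctr [339.3 252.9]
-6 -26 left u 331.8360939811181 bottom v 265.6868455438852 top v 247.1070872473307 mouth ctr [339.5 251.6]
0 -38 left u 332.78517581119354 bottom v 267.458038369134 top v 249.01623605960148 mouth ctr [340.4 253.5]
0 -31.5 left u 333.00004729645735 bottom v 265.9470133374417 top v 247.45464628466044 mouth ctr [340.6 251.9]
0 -26 left u 333.18284390634545 bottom v 264.66146042584654 top v 246.12609201818157 mouth ctr [340.8 250.6]
6 -38 left u 334.1196282788839 bottom v 266.4365493149959 top v 248.03847966
[... 220 characters left out ...]
6446 mouth ctr [342.2 249.6]
[333 248  12  19 184]
........................
........................
........................
........................
.........###............
.......########.........
.......##########.......
......###########.......
......###########.......
......###########.......
......###########.......
......###########.......
......##########........
......##########........
......##########........
.....###########........
.....###########........
......##########........
......##########........
......##########........
.......##########.......
.......#########........
........#######.........
........................
........................
........................
```

In the tool's units: -35.5 mm / 250 = -0.142, -9.6 mm / 250 = -0.0384.

```bash
echo '[[[-0.0384, -0.142, 0], [0, 0, 0]], [[-0.0384, -0.142, 0], [0, 0, 0]], [[-0.0384, -0.142, 0], [0, 0, 0]], [[-0.0384, -0.142, 0], [0, 0, 0]], [[-0.0384, -0.142, 0], [0, 0, 0]]]' > rows.txt && python3 jog.py rows.txt >/dev/null
echo '[[[0, 0, 0], [0, 0, 0]], [[0, 0, 0], [0, 0, 0]], [[0, 0, 0], [0, 0, 0]], [[0, 0, 0], [0, 0, 0]]]' > rows.txt && python3 jog.py rows.txt
python3 - <<'E'
from h import *
plan((456.2,-245.5,102),-1.571)
E
```

```text
t: 14.85
ee_pos: [456.2, -247.0, 119.4]
orientation: [3.141, 0.007, 0.0]
ft_force: [0.3, -0.2, -1.8]
width: 34.9
grasp_force: 29.8
tcp [ 456.2 -247.   119.4] yaw -1.566 q1 -0.52 q6 1.05 F [ 0.3 -0.2 -1.8] M [ 0.04  0.19 -0.01] w 34.9 g 29.8 t 14.8 tilt [ 0. -0. -1.]
move [ 0.  -1.5 17.4] rz 0.005 q6->1.08
after turn: move [ 0.  -1.5 17.4]
```

In the tool's units: 10 mm / 250 = 0.04, 9 mm / 250 = 0.036.

```bash
echo '[[[0, -0.006, 0.036], [0, 0, 0]], [[0, 0, 0.04], [0, 0, 0]], [[0, 0, 0.04], [0, 0, 0]], [[0, 0, 0.02], [0, 0, 0]], [[0, 0, 0], [0, 0, 0]]]' > rows.txt && python3 jog.py rows.txt
echo '[[[0, 0, 0.012], [0, 0, 0]], [[0, 0, 0], [0, 0, 0]], [[0, 0, 0], [0, 0, 0]]]' > rows.txt && python3 jog.py rows.txt
```

```text
t: 15.27
ee_pos: [456.9, -245.2, 84.4]
orientation: [3.141, 0.006, 0.003]
ft_force: [6.2, 0.3, -4.3]
width: 34.4
grasp_force: 30.0
t: 15.52
ee_pos: [456.9, -245.3, 82.3]
orientation: [3.141, 0.007, 0.003]
ft_force: [5.5, -0.5, -5.2]
width: 34.5
grasp_force: 30.0
```

In the tool's units: 2 mm / 250 = 0.008.

```bash
echo '[[[0, 0, 0.008], [0, 0, 0]], [[0, 0, 0.008], [0, 0, 0]], [[0, 0, 0], [0, 0, 0]]]' > rows.txt && python3 jog.py rows.txt
```

```text
t: 15.77
ee_pos: [457.6, -245.2, 79.2]
orientation: [3.14, 0.007, 0.006]
ft_force: [8.1, 2.2, 1.3]
width: 34.0
grasp_force: 30.0
```

In the tool's units: 2.5 mm / 250 = 0.01.

```bash
echo '[[[0.01, 0, 0], [0, 0, 0]], [[0, 0, 0], [0, 0, 0]], [[0, 0, 0], [0, 0, 0]]]' > rows.txt && python3 jog.py rows.txt
echo '[[[0, 0, 0.008], [0, 0, 0]], [[0, 0, 0], [0, 0, 0]], [[0, 0, 0], [0, 0, 0]]]' > rows.txt && python3 jog.py rows.txt
```

```text
t: 16.02
ee_pos: [458.4, -244.7, 78.6]
orientation: [3.142, 0.008, 0.0]
ft_force: [3.3, 0.7, -0.3]
width: 34.1
grasp_force: 29.9
t: 16.27
ee_pos: [459.1, -244.7, 77.1]
orientation: [3.141, 0.007, 0.003]
ft_force: [6.1, 2.6, 1.9]
width: 34.4
grasp_force: 30.0
```

In the tool's units: 2.5 mm / 250 = 0.01, 2 mm / 250 = 0.008.

```bash
echo '[[[0.01, -0.0028, 0], [0, 0, 0]], [[0, 0, 0.008], [0, 0, 0]], [[0, 0, 0], [0, 0, 0]]]' > rows.txt && python3 jog.py rows.txt
echo '[[[0, 0, 0.008], [0, 0, 0]], [[0, 0, 0], [0, 0, 0]], [[0, 0, 0], [0, 0, 0]]]' > rows.txt && python3 jog.py rows.txt
echo '[[[0, 0, 0.008], [0, 0, 0]], [[0, 0, 0], [0, 0, 0]], [[0, 0, 0], [0, 0, 0]]]' > rows.txt && python3 jog.py rows.txt
```

```text
t: 16.52
ee_pos: [460.3, -244.3, 75.9]
orientation: [3.141, 0.008, -0.002]
ft_force: [-3.0, -0.1, 17.1]
width: 34.8
grasp_force: 29.9
t: 16.77
ee_pos: [461.0, -244.4, 75.0]
orientation: [3.141, 0.008, 0.001]
ft_force: [-4.7, 2.5, 28.8]
width: 34.7
grasp_force: 30.0
t: 17.02
ee_pos: [461.7, -244.4, 73.7]
orientation: [3.14, 0.008, 0.003]
ft_force: [-3.5, 5.5, 35.6]
width: 34.4
grasp_force: 30.0
```

Stopped at a lower-end height of about 45 mm with balanced side forces, so this sleeve looks like the narrow one. I'll back off and measure the trays.

In the tool's units: -30 mm / 250 = -0.12, -20 mm / 250 = -0.08.

```bash
echo '[[[0, 0, -0.04], [0, 0, 0]], [[0, 0, -0.08], [0, 0, 0]], [[0, 0, -0.12], [0, 0, 0]], [[0, 0, -0.12], [0, 0, 0]], [[0, 0, -0.12], [0, 0, 0]]]' > rows.txt && python3 jog.py rows.txt >/dev/null
echo '[[[0, 0, -0.12], [0, 0, 0]], [[0, 0, 0], [0, 0, 0]], [[0, 0, 0], [0, 0, 0]], [[0, 0, 0], [0, 0, 0]]]' > rows.txt && python3 jog.py rows.txt
python3 - <<'E'
from h import *
np.set_printoptions(suppress=True,precision=0)
for n in("top","scene"):
    d=imaging.get_image(n); hv=cv2.cvtColor(d["img"],cv2.COLOR_RGB2HSV)
    for k,bx,lo,hi in(("green",(140,115,200,172),(45,90,30),(85,255,255)),("red",(168,155,222,208),(0,170,60),(6,255,255))):
        u0,v0,u1,v1=bx; m=cv2.inRange(hv[v0:v1,u0:u1],lo,hi); nn,l,s,c=cv2.connectedComponentsWithStats(m);i=1+np.argmax(s[1:,4])
        h=cv2.convexHull(cv2.findNonZero((l==i).astype(np.uint8)))
        for eps in(3,4,5,6,8):
            q=cv2.approxPolyDP(h,eps,True)[:,0]
            if len(q)<=4: break
        q=q+[u0,v0]; w=np.array([cast(d,*p,18)[:2] for p in q]); print(n,k,len(q),q.tolist(),w.tolist(),w.mean(0))
d=imaging.get_image("top"); a=cv2.resize(d['img'][110:255,140:265],None,fx=4,fy=4); cv2.imwrite('pics/trays.png',a[:,:,::-1])
plan((350,-190,200))
E
```

```text
t: 17.77
ee_pos: [459.5, -243.4, 219.6]
orientation: [-3.14, -0.008, 0.004]
ft_force: [0.1, 0.2, -1.7]
width: 34.2
grasp_force: 30.0
top green 4 [[185, 147], [171, 163], [149, 147], [167, 123]] [[551.5621741641203, 375.8675907074088], [470.8065393293658, 384.0626836138549], [481.49063069750537, 493.6350705324329], [599.5665111253217, 493.4263290100715]] [526. 437.]
top red 4 [[217, 174], [202, 201], [174, 188], [189, 161]] [[522.3010707816899, 212.1156202897525], [407.1559466581501, 202.27701018738256], [395.7552112350843, 317.94159581441295], [512.0197350157988, 330.58954687011067]] [459. 266.]
scene green 4 [[197, 152], [181, 169], [166, 158], [186, 145]] [[592.5688612138947, 421.0093086049542], [472.1851913467189, 364.51637032923486], [470.3278843278634, 471.33385570591327], [589.3332596571856, 497.1390788775009]] [531. 438.]
scene red 4 [[211, 179], [182, 191], [172, 185], [193, 169]] [[521.3431887963695, 230.33646435118658], [393.90244256975274, 243.89395751857364], [386.43075388899575, 300.4615082530047], [508.1039367294457, 332.07625943076187]] [452. 277.]
tcp [ 460. -243.  219.] yaw -1.566 q1 -0.51 q6 1.06 F [ 0. -1. -2.] M [ 0.  0. -0.] w 34.1 g 30.0 t 17.9 tilt [-0.  0. -1.]
move [-109.  -54.   20.]
```

View pics/trays.png

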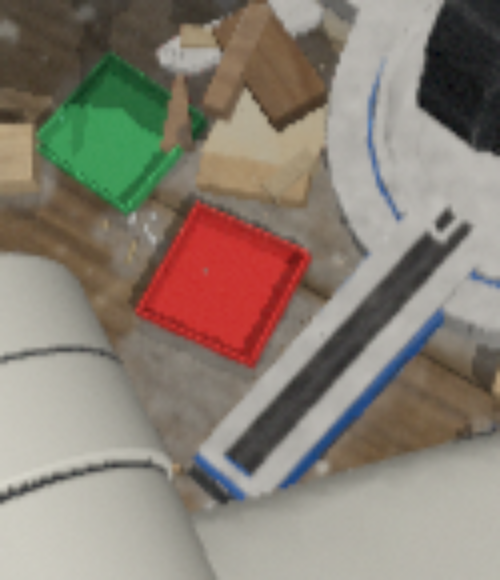

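The trays are clear in this view: red is centred near T (196,181), about (458,267), and green near T (170,143), about (534,438), with a wooden wedge at its right corner. I'll carry the sleeve round to the red tray.

In the tool's units: -33.6 mm / 250 = -0.1344, -31.5 mm / 250 = -0.126, -0.1 rad / 1.5708 = -0.0637.

```bash
echo '[[[-0.126, -0.0704, -0.04], [0, 0, 0]], [[-0.126, -0.0704, -0.02], [0, 0, 0]], [[-0.126, -0.0704, -0.02], [0, 0, 0]], [[-0.126, -0.0704, 0], [0, 0, 0]], [[0.0664, -0.1344, 0], [0, 0, -0.0637]]]' > rows.txt && python3 jog.py rows.txt >/dev/null
echo '[[[0.0664, -0.1344, 0], [0, 0, -0.0637]], [[0.0664, -0.1344, 0], [0, 0, -0.0637]], [[0.0664, -0.1344, 0], [0, 0, -0.0637]], [[0.0664, -0.1344, 0], [0, 0, -0.0637]], [[0.0664, -0.1344, 0], [0, 0, -0.0637]]]' > rows.txt && python3 jog.py rows.txt >/dev/null
echo '[[[0.0664, -0.1344, 0], [0, 0, -0.0637]], [[0.0664, -0.1344, 0], [0, 0, -0.0637]], [[0.0664, -0.1344, 0], [0, 0, -0.0637]], [[0.0664, -0.1344, 0], [0, 0, -0.0637]], [[0, 0, 0], [0, 0, 0]]]' > rows.txt && python3 jog.py rows.txt
python3 - <<'E'
from h import *
plan((455,270,200))
E
```

```text
t: 19.17
ee_pos: [333.0, 189.5, 239.9]
orientation: [-2.744, -1.527, 0.004]
ft_force: [-0.3, -0.4, -2.3]
width: 34.3
grasp_force: 30.0
tcp [333.  189.5 239.9] yaw -0.555 q1 0.49 q6 1.04 F [-0.3 -0.4 -2.3] M [-0.06  0.11 -0.02] w 34.3 g 30.0 t 19.2 tilt [-0.003  0.    -1.   ]
move [132.7  61.4  39.5]
```

In the tool's units: 33 mm / 250 = 0.132, 15.3 mm / 250 = 0.0612.

```bash
echo '[[[0.132, 0.0612, 0], [0, 0, 0]], [[0.132, 0.0612, 0], [0, 0, 0]], [[0.132, 0.0612, 0], [0, 0, 0]], [[0.132, 0.0612, 0.08], [0, 0, 0]], [[0, 0, 0.12], [0, 0, 0]]]' > rows.txt && python3 jog.py rows.txt >/dev/null
echo '[[[0, 0, 0.14], [0, 0, 0]], [[0, 0, 0.14], [0, 0, 0]], [[0, 0, 0.14], [0, 0, 0]], [[0, 0, 0], [0, 0, 0]], [[0, 0, 0], [0, 0, 0]]]' > rows.txt && python3 jog.py rows.txt
python3 - <<'E'
from h import *
plan((455,270,42))
d=imaging.get_image('scene')
cv2.imwrite('pics/red.png',cv2.resize(d['img'][110:220,130:260],None,fx=5,fy=5)[:,:,::-1])
E
```

```text
t: 20.0
ee_pos: [456.7, 262.6, 83.8]
orientation: [2.754, 1.512, -0.01]
ft_force: [0.7, 0.4, -0.2]
width: 34.3
grasp_force: 30.0
tcp [456.7 262.6  83.8] yaw -0.567 q1 0.50 q6 1.07 F [ 0.7  0.4 -0.2] M [-0.03  0.09  0.01] w 34.3 g 30.0 t 20.0 tilt [-0.006 -0.003 -1.   ]
move [ 5.6 -5.3 41.7]
```

View pics/red.png

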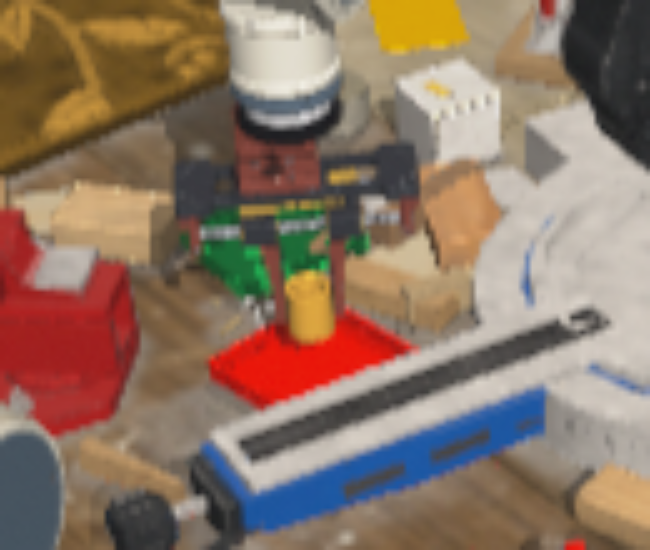

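The sleeve hangs upright over the red tray at crop (310,310). That was my 11th picture, one over the allowed 10, so I'll view no more and work from numbers only.

In the tool's units: 20 mm / 250 = 0.08, -3 mm / 250 = -0.012.

```bash
echo '[[[0.012, -0.012, 0.08], [0, 0, 0]], [[0, 0, 0.08], [0, 0, 0]], [[0, 0, 0], [0, 0, 0]], [[0, 0, 0], [0, 0, 0]], [[0, 0, 0], [0, 0, 0]]]' > rows.txt && python3 jog.py rows.txt
echo '[[[0, 0, 0.01], [0, 0, 0]], [[0, 0, 0.01], [0, 0, 0]], [[0, 0, 0], [0, 0, 0]], [[0, 0, 0], [0, 0, 0]]]' > rows.txt && python3 jog.py rows.txt | grep -E "pos|force"
echo '[[[0, 0, 0.008], [0, 0, 0]], [[0, 0, 0], [0, 0, 0]], [[0, 0, 0], [0, 0, 0]]]' > rows.txt && python3 jog.py rows.txt | grep -E "pos|force"
```

```text
t: 20.47
ee_pos: [458.6, 268.6, 48.0]
orientation: [2.753, 1.513, 0.005]
ft_force: [0.8, -0.3, -1.4]
width: 34.5
grasp_force: 30.0
ee_pos: [457.5, 268.1, 41.2]
ft_force: [-0.1, -0.2, -2.3]
grasp_force: 30.0
ee_pos: [457.3, 268.0, 38.7]
ft_force: [0.1, 0.2, -1.9]
grasp_force: 30.0
```

In the tool's units: 2 mm / 250 = 0.008.

```bash
echo '[[[0, 0, 0.008], [0, 0, 0]], [[0, 0, 0], [0, 0, 0]], [[0, 0, 0], [0, 0, 0]]]' > rows.txt && python3 jog.py rows.txt | grep -E "pos|force"
echo '[[[0, 0, 0.008], [0, 0, 0]], [[0, 0, 0], [0, 0, 0]], [[0, 0, 0], [0, 0, 0]]]' > rows.txt && python3 jog.py rows.txt | grep -E "pos|force"
echo '[[[0, 0, 0.004], [0, 0, 0]], [[0, 0, 0], [0, 0, 0]], [[0, 0, 0], [0, 0, 0]]]' > rows.txt && python3 jog.py rows.txt | grep -E "pos|force"
```

```text
ee_pos: [457.2, 268.0, 36.7]
ft_force: [0.3, -0.6, -1.1]
grasp_force: 30.0
ee_pos: [457.3, 268.0, 34.7]
ft_force: [0.6, 0.6, -1.7]
grasp_force: 30.0
ee_pos: [457.4, 268.1, 33.8]
ft_force: [0.7, -0.6, -1.8]
grasp_force: 30.0
```

In the tool's units: 1 mm / 250 = 0.004.

```bash
echo '[[[0, 0, 0.004], [0, 0, 0]], [[0, 0, 0], [0, 0, 0]], [[0, 0, 0], [0, 0, 0]]]' > rows.txt && python3 jog.py rows.txt | grep -E "pos|ft_force"
echo '[[[0, 0, 0.004], [0, 0, 0]], [[0, 0, 0], [0, 0, 0]], [[0, 0, 0], [0, 0, 0]]]' > rows.txt && python3 jog.py rows.txt | grep -E "pos|ft_force"
echo '[[[0, 0, 0.004], [0, 0, 0]], [[0, 0, 0], [0, 0, 0]], [[0, 0, 0], [0, 0, 0]]]' > rows.txt && python3 jog.py rows.txt | grep -E "pos|ft_force"
```

```text
ee_pos: [457.5, 268.1, 33.5]
ft_force: [-1.9, -1.1, 6.1]
ee_pos: [457.5, 268.1, 33.4]
ft_force: [-4.6, -3.0, 18.3]
ee_pos: [457.5, 268.1, 33.2]
ft_force: [-6.9, -4.7, 28.2]
```

In the tool's units: -2 mm / 250 = -0.008.

```bash
echo '[[[0, 0, -0.008], [0, 0, 0]], [[0, 0, 0], [0, 0, 0]], [[0, 0, 0], [0, 0, 0]]]' > rows.txt && python3 jog.py rows.txt | grep -E "pos|ft_force"
echo '[[[0, 0, 0], [0, 0, 0]], [[0, 0, 0], [0, 0, 0]], [[0, 0, 0], [0, 0, 0]], [[0, 0, 0], [0, 0, 0]]]' > rows.txt && python3 jog.py rows.txt 62
echo '[[[0, 0, -0.06], [0, 0, 0]], [[0, 0, -0.12], [0, 0, 0]], [[0, 0, -0.152], [0, 0, 0]], [[0, 0, -0.152], [0, 0, 0]], [[0, 0, -0.152], [0, 0, 0]]]' > rows.txt && python3 jog.py rows.txt >/dev/null
echo '[[[0, 0, -0.12], [0, 0, 0]], [[-0.132, -0.06, 0], [0, 0, 0]], [[-0.132, -0.06, 0], [0, 0, 0]], [[-0.132, -0.06, 0], [0, 0, 0]], [[-0.132, -0.06, 0], [0, 0, 0]]]' > rows.txt && python3 jog.py rows.txt
python3 - <<'E'
from h import *
plan((375*np.cos(.5),375*np.sin(.5),240))
d=imaging.get_image("top"); e=imaging.get_image("scene")
for dd,(u0,v0,u1,v1) in((d,(180,160,215,205)),(e,(175,150,215,195))):
    hs=cv2.cvtColor(dd["img"],cv2.COLOR_RGB2HSV)[v0:v1,u0:u1]; m=cv2.inRange(hs,(12,110,60),(32,255,255)); n,l,s,c=cv2.connectedComponentsWithStats(m)
    for i in range(1,n):
        if s[i,4]>20: print(s[i],cast(dd,u0+c[i][0],v0+c[i][1],24).round(0))
E
```

```text
ee_pos: [457.8, 268.3, 33.4]
ft_force: [-1.3, -1.0, 10.0]
t: 23.13
ee_pos: [457.3, 268.0, 32.5]
orientation: [2.753, 1.513, -0.001]
ft_force: [0.3, -0.1, -0.1]
width: 57.8
grasp_force: 0.0
t: 23.97
ee_pos: [334.4, 187.9, 221.7]
orientation: [2.753, 1.513, -0.0]
ft_force: [-0.7, -0.5, 0.3]
width: 61.7
grasp_force: 0.0
tcp [334.4 187.9 221.7] yaw -0.566 q1 0.48 q6 1.05 F [-0.7 -0.5  0.3] M [-0.13  0.07 -0.04] w 61.7 g 0.0 t 24.0 tilt [-0. -0. -1.]
move [ -9.8  -0.1 -18.3] [30  0 10  6 36] [629. 375.  24.]
[ 21  12  16  11 116] [544. 309.  24.]
[ 13  24   9  14 109] [456. 266.  24.]
```

The sleeve stands in the red tray at about (456,266). Now I'll go back for the other one.

In the tool's units: 31.8 mm / 250 = 0.1272, -20 mm / 250 = -0.08, 0.1 rad / 1.5708 = 0.0637.

```bash
echo '[[[-0.08, 0.1272, -0.032], [0, 0, 0.0637]], [[-0.08, 0.1272, -0.032], [0, 0, 0.0637]], [[-0.08, 0.1272, 0], [0, 0, 0.0637]], [[-0.08, 0.1272, 0], [0, 0, 0.0637]], [[-0.08, 0.1272, 0], [0, 0, 0.0637]]]' > rows.txt && python3 jog.py rows.txt 70 >/dev/null
echo '[[[-0.08, 0.1272, 0], [0, 0, 0.0637]], [[-0.08, 0.1272, 0], [0, 0, 0.0637]], [[-0.08, 0.1272, 0], [0, 0, 0.0637]], [[-0.08, 0.1272, 0], [0, 0, 0.0637]], [[0, 0, 0], [0, 0, 0.0637]]]' > rows.txt && python3 jog.py rows.txt >/dev/null
echo '[[[0, 0, 0], [0, 0, 0]], [[0, 0, 0], [0, 0, 0]], [[0, 0, 0], [0, 0, 0]]]' > rows.txt && python3 jog.py rows.txt >/dev/null
python3 - <<'E'
from h import *
plan((626,-304,150),-1.57)
E
```

```text
tcp [ 350.6 -137.3  237.8] yaw -1.562 q1 -0.40 q6 1.16 F [-0.3 -0.7  0.7] M [-0.01  0.14  0.01] w 70.3 g 0.0 t 25.1 tilt [ 0.  0. -1.]
move [273.9 169.1  87.8] rz 0.008 q6->1.12
after turn: move [275.2 166.9  87.8]
```

In the tool's units: 30.5 mm / 250 = 0.122, 18.7 mm / 250 = 0.0748.

```bash
echo '[[[0.122, 0.0748, 0], [0, 0, 0]], [[0.122, 0.0748, 0], [0, 0, 0]], [[0.122, 0.0748, 0], [0, 0, 0]], [[0.122, 0.0748, 0], [0, 0, 0]], [[0.122, 0.0748, 0], [0, 0, 0]]]' > rows.txt && python3 jog.py rows.txt >/dev/null
echo '[[[0.122, 0.0748, 0.04], [0, 0, 0]], [[0.122, 0.0748, 0.08], [0, 0, 0]], [[0.122, 0.0748, 0.1], [0, 0, 0]], [[0.12, 0.072, 0.12], [0, 0, 0]], [[0, 0, 0], [0, 0, 0]]]' > rows.txt && python3 jog.py rows.txt >/dev/null
echo '[[[0, 0, 0], [0, 0, 0]], [[0, 0, 0], [0, 0, 0]], [[0, 0, 0], [0, 0, 0]], [[0, 0, 0], [0, 0, 0]]]' > rows.txt && python3 jog.py rows.txt >/dev/null
python3 - <<'E'
from h import *
plan((625.5,-304,70),-1.57)
E
```

```text
tcp [ 621.1 -300.9  159.4] yaw -1.565 q1 -0.47 q6 1.10 F [-0.4  0.2  0.9] M [ 0.03  0.16 -0.04] w 70.0 g 0.0 t 26.3 tilt [ 0.003 -0.001 -1.   ]
move [ 4.2  3.  89.4] rz 0.005 q6->1.12
after turn: move [ 4.2  3.  89.4]
```

In the tool's units: 22 mm / 250 = 0.088, 2 mm / 250 = 0.008.

```bash
echo '[[[0.008, 0.006, 0.088], [0, 0, 0]], [[0.008, 0.006, 0.088], [0, 0, 0]], [[0, 0, 0.088], [0, 0, 0]], [[0, 0, 0.088], [0, 0, 0]], [[0, 0, 0], [0, 0, 0]]]' > rows.txt && python3 jog.py rows.txt >/dev/null
echo '[[[0, 0, 0], [0, 0, 0]], [[0, 0, 0], [0, 0, 0]], [[0, 0, 0], [0, 0, 0]]]' > rows.txt && python3 jog.py rows.txt >/dev/null
python3 - <<'E'
from h import *
plan((625.5,-304,27),-1.57)
E
```

```text
tcp [ 625.9 -305.1   71.5] yaw -1.566 q1 -0.47 q6 1.10 F [ 0.2 -0.4 -0.1] M [-0.02  0.11 -0.02] w 70.3 g 0.0 t 27.0 tilt [ 0.003 -0.002 -1.   ]
move [-0.5 -1.1 44.5] rz 0.004 q6->1.12
after turn: move [-0.5 -1.1 44.5]
```

In the tool's units: 15 mm / 250 = 0.06, 12 mm / 250 = 0.048.

```bash
echo '[[[-0.002, -0.004, 0.06], [0, 0, 0]], [[0, 0, 0.06], [0, 0, 0]], [[0, 0, 0.048], [0, 0, 0]], [[0, 0, 0], [0, 0, 0]], [[0, 0, 0], [0, 0, 0]]]' > rows.txt && python3 jog.py rows.txt
echo '[[[0, 0, 0], [0, 0, 0]], [[0, 0, 0], [0, 0, 0]], [[0, 0, 0], [0, 0, 0]], [[0, 0, 0], [0, 0, 0]], [[0, 0, 0], [0, 0, 0]]]' > rows.txt && python3 jog.py rows.txt 30 
echo '[[[0, 0, 0], [0, 0, 0]], [[0, 0, 0], [0, 0, 0]], [[0, 0, 0], [0, 0, 0]], [[0, 0, 0], [0, 0, 0]], [[0, 0, 0], [0, 0, 0]]]' > rows.txt && python3 jog.py rows.txt
```

```text
t: 27.4
ee_pos: [623.1, -302.9, 25.0]
orientation: [-3.14, -0.008, 0.005]
ft_force: [-0.2, -0.6, -0.5]
width: 69.9
grasp_force: 0.0
t: 27.82
ee_pos: [624.4, -303.7, 27.4]
orientation: [3.141, 0.008, 0.001]
ft_force: [0.6, 1.2, -0.7]
width: 39.9
grasp_force: 0.0
t: 28.23
ee_pos: [624.4, -303.6, 27.3]
orientation: [3.141, 0.008, 0.001]
ft_force: [-0.1, -0.0, 4.7]
width: 36.5
grasp_force: 30.0
```

In the tool's units: -33 mm / 250 = -0.132, -30 mm / 250 = -0.12.

```bash
echo '[[[0, 0, -0.04], [0, 0, 0]], [[0, 0, -0.12], [0, 0, 0]], [[0, 0, -0.12], [0, 0, 0]], [[0, 0, -0.1], [0, 0, 0]], [[-0.132, -0.0464, 0], [0, 0, 0]]]' > rows.txt && python3 jog.py rows.txt >/dev/null
echo '[[[-0.132, -0.0464, 0], [0, 0, 0]], [[-0.132, -0.0464, 0], [0, 0, 0]], [[-0.132, -0.0464, 0], [0, 0, 0]], [[-0.12, -0.0424, 0], [0, 0, 0]], [[0, 0, 0], [0, 0, 0]]]' > rows.txt && python3 jog.py rows.txt >/dev/null
echo '[[[0, 0, 0], [0, 0, 0]], [[0, 0, 0], [0, 0, 0]], [[0, 0, 0], [0, 0, 0]], [[0, 0, 0], [0, 0, 0]]]' > rows.txt && python3 jog.py rows.txt
python3 - <<'E'
from h import *
plan((456.5,-245.4,97),-1.57)
d=imaging.get_image("scene")
T=ctrl.get_obs()["ee_pos"]
a=np.linspace(0,6.28,60)
for dx in(-4,0,4):
  r=[np.array([proj(d,T+[dx+18*np.cos(t),18*np.sin(t),z]) for t in a]) for z in(-27.3,12.7)]; print(dx,"left u",min(x[:,0].min() for x in r),"bot v",r[0][:,1].max())
hs=cv2.cvtColor(d["img"],cv2.COLOR_RGB2HSV)[220:255,270:302]; m=cv2.inRange(hs,(12,110,60),(32,255,255)); n,l,s,c=cv2.connectedComponentsWithStats(m);i=1+np.argmax(s[1:,4]);print(s[i]+[270,220,0,0,0])
E
```

```text
t: 29.4
ee_pos: [463.2, -247.8, 122.0]
orientation: [3.141, 0.008, 0.002]
ft_force: [0.2, 1.6, -2.4]
width: 36.3
grasp_force: 30.0
tcp [ 463.2 -247.8  122. ] yaw -1.566 q1 -0.51 q6 1.05 F [ 0.2  1.6 -2.4] M [-0.    0.1  -0.04] w 36.3 g 30.0 t 29.4 tilt [ 0.001 -0.001 -1.   ]
move [-6.7 -2.5 25. ] rz 0.004 q6->1.08
after turn: move [-6.7 -2.4 25. ]
-4 left u 280.7820750667754 bot v 240.08308092449846
0 left u 281.7014486758182 bot v 239.47501482819797
4 left u 282.61824694761924 bot v 238.86867017132704
[278 222  13  21 154]
```

In the tool's units: 8 mm / 250 = 0.032, -6.5 mm / 250 = -0.026.

```bash
echo '[[[-0.026, -0.0096, 0.032], [0, 0, 0]], [[0, 0, 0.032], [0, 0, 0]], [[0, 0, 0.032], [0, 0, 0]], [[0, 0, 0], [0, 0, 0]], [[0, 0, 0], [0, 0, 0]]]' > rows.txt && python3 jog.py rows.txt|grep -E "pos|ft_"
echo '[[[0, 0, 0.02], [0, 0, 0]], [[0, 0, 0.02], [0, 0, 0]], [[0, 0, 0.012], [0, 0, 0]], [[0, 0, 0], [0, 0, 0]], [[0, 0, 0], [0, 0, 0]]]' > rows.txt && python3 jog.py rows.txt|grep -E "pos|ft_"
echo '[[[0, 0, 0.008], [0, 0, 0]], [[0, 0, 0], [0, 0, 0]], [[0, 0, 0], [0, 0, 0]]]' > rows.txt && python3 jog.py rows.txt|grep -E "pos|ft_"
```

```text
ee_pos: [454.9, -244.7, 96.9]
ft_force: [-0.1, -0.2, -1.3]
ee_pos: [455.3, -244.9, 84.7]
ft_force: [0.5, 0.1, -1.7]
ee_pos: [455.4, -244.9, 82.9]
ft_force: [-0.4, -0.6, -0.7]
```

In the tool's units: 2 mm / 250 = 0.008, 1 mm / 250 = 0.004.

```bash
echo '[[[0.004, 0.002, 0.008], [0, 0, 0]], [[0, 0, 0.008], [0, 0, 0]], [[0, 0, 0], [0, 0, 0]]]' > rows.txt && python3 jog.py rows.txt|grep -E "pos|ft_"
echo '[[[0, 0, 0.008], [0, 0, 0]], [[0, 0, 0.008], [0, 0, 0]], [[0, 0, 0], [0, 0, 0]]]' > rows.txt && python3 jog.py rows.txt|grep -E "pos|ft_"
echo '[[[0, 0, 0.008], [0, 0, 0]], [[0, 0, 0], [0, 0, 0]], [[0, 0, 0], [0, 0, 0]]]' > rows.txt && python3 jog.py rows.txt|grep -E "pos|ft_"
```

```text
ee_pos: [456.3, -245.3, 78.5]
ft_force: [0.6, 0.6, -0.8]
ee_pos: [456.2, -245.3, 74.5]
ft_force: [-0.6, 1.1, -1.5]
ee_pos: [456.3, -245.4, 72.8]
ft_force: [-0.3, 0.4, -1.1]
```

Past where a narrow bore would stop, with no force. I'll keep going down toward the shoulder.

In the tool's units: 2 mm / 250 = 0.008.

```bash
echo '[[[0, 0, 0.008], [0, 0, 0]], [[0, 0, 0.008], [0, 0, 0]], [[0, 0, 0.008], [0, 0, 0]], [[0, 0, 0], [0, 0, 0]], [[0, 0, 0], [0, 0, 0]]]' > rows.txt && python3 jog.py rows.txt|grep -E "pos|ft_"
echo '[[[0, 0, 0.008], [0, 0, 0]], [[0, 0, 0.008], [0, 0, 0]], [[0, 0, 0.008], [0, 0, 0]], [[0, 0, 0], [0, 0, 0]], [[0, 0, 0], [0, 0, 0]]]' > rows.txt && python3 jog.py rows.txt|grep -E "pos|ft_"
```

```text
ee_pos: [455.3, -244.9, 66.3]
ft_force: [-5.3, 0.3, -2.3]
ee_pos: [455.3, -244.9, 60.4]
ft_force: [-5.9, 0.8, -1.3]
```

In the tool's units: 2 mm / 250 = 0.008.

```bash
echo '[[[0, 0, 0.008], [0, 0, 0]], [[0, 0, 0.008], [0, 0, 0]], [[0, 0, 0], [0, 0, 0]], [[0, 0, 0], [0, 0, 0]]]' > rows.txt && python3 jog.py rows.txt|grep -E "pos|ft_"
echo '[[[0, 0, 0.004], [0, 0, 0]], [[0, 0, 0], [0, 0, 0]], [[0, 0, 0], [0, 0, 0]]]' > rows.txt && python3 jog.py rows.txt|grep -E "pos|ft_"
```

```text
ee_pos: [455.3, -244.9, 56.4]
ft_force: [-5.8, 1.1, -0.0]
ee_pos: [455.3, -244.9, 55.5]
ft_force: [-5.7, 0.8, 0.2]
```

It fits: the lower end is at about 28 mm with almost no vertical force. I'll touch the shoulder, then lift and carry it to green.

In the tool's units: 1 mm / 250 = 0.004, 0.5 mm / 250 = 0.002.

```bash
echo '[[[0.002, 0, 0.004], [0, 0, 0]], [[0, 0, 0], [0, 0, 0]], [[0, 0, 0], [0, 0, 0]]]' > rows.txt && python3 jog.py rows.txt|grep -E "pos|ft_"
echo '[[[0, 0, -0.02], [0, 0, 0]], [[0, 0, -0.04], [0, 0, 0]], [[0, 0, -0.08], [0, 0, 0]], [[0, 0, -0.08], [0, 0, 0]], [[0, 0, -0.12], [0, 0, 0]]]' > rows.txt && python3 jog.py rows.txt|grep -E "pos|ft_"
echo '[[[0, 0, -0.14], [0, 0, 0]], [[0, 0, -0.14], [0, 0, 0]], [[-0.126, -0.0704, -0.08], [0, 0, 0]], [[-0.126, -0.0704, -0.04], [0, 0, 0]], [[-0.126, -0.0704, 0], [0, 0, 0]]]' > rows.txt && python3 jog.py rows.txt >/dev/null
echo '[[[-0.126, -0.0704, 0], [0, 0, 0]], [[0.0664, -0.1344, 0], [0, 0, -0.0637]], [[0.0664, -0.1344, 0], [0, 0, -0.0637]], [[0.0664, -0.1344, 0], [0, 0, -0.0637]], [[0.0664, -0.1344, 0], [0, 0, -0.0637]]]' > rows.txt && python3 jog.py rows.txt
python3 - <<'E'
from h import *
plan((375*np.cos(.7),375*np.sin(.7),240),0.785)
E
```

```text
ee_pos: [455.4, -244.8, 54.5]
ft_force: [-7.2, 1.4, 1.6]
ee_pos: [457.3, -245.5, 140.3]
ft_force: [0.1, -0.4, -1.1]
t: 34.2
ee_pos: [377.5, -32.3, 241.6]
orientation: [3.075, 0.636, 0.01]
ft_force: [1.3, -0.3, -1.7]
width: 36.1
grasp_force: 30.0
tcp [377.5 -32.3 241.6] yaw -1.163 q1 -0.12 q6 1.05 F [ 1.3 -0.3 -1.7] M [-0.04  0.09 -0.01] w 36.1 g 30.0 t 34.2 tilt [ 0.006 -0.001 -1.   ]
move [  25.5 -287.4    0.9] rz 1.194 q6->3.06
after turn: move [-257.8 -129.5    0.9]
```

In the tool's units: -33.6 mm / 250 = -0.1344, 16.6 mm / 250 = 0.0664, -0.1 rad / 1.5708 = -0.0637.

```bash
echo '[[[0.0664, -0.1344, 0], [0, 0, -0.0637]], [[0.0664, -0.1344, 0], [0, 0, -0.0637]], [[0.0664, -0.1344, 0], [0, 0, -0.0637]], [[0.0664, -0.1344, 0], [0, 0, -0.0637]], [[0.0664, -0.1344, 0], [0, 0, -0.0637]]]' > rows.txt && python3 jog.py rows.txt >/dev/null
echo '[[[0.0664, -0.1344, 0], [0, 0, -0.0637]], [[0.0664, -0.1344, 0], [0, 0, -0.0637]], [[0.0664, -0.1344, 0], [0, 0, -0.0637]], [[0, 0, 0], [0, 0, -0.0732]], [[0, 0, 0], [0, 0, -0.0732]]]' > rows.txt && python3 jog.py rows.txt >/dev/null
echo '[[[0, 0, 0], [0, 0, -0.0732]], [[0, 0, 0], [0, 0, -0.0732]], [[0, 0, 0], [0, 0, -0.0732]], [[0, 0, 0], [0, 0, -0.0732]], [[0, 0, 0], [0, 0, -0.0732]]]' > rows.txt && python3 jog.py rows.txt >/dev/null
echo '[[[0, 0, 0], [0, 0, -0.0732]], [[0, 0, 0], [0, 0, -0.0732]], [[0, 0, 0], [0, 0, -0.0732]], [[0, 0, 0], [0, 0, 0]], [[0, 0, 0], [0, 0, 0]]]' > rows.txt && python3 jog.py rows.txt
python3 - <<'E'
from h import *
plan((532,440,200),0.785)
np.set_printoptions(suppress=True,precision=0)
d=imaging.get_image('top'); q=[(167.5,123.75),(191.25,140.5),(171.25,163.25),(149.5,145.5)]
w=np.array([cast(d,*p,18)[:2] for p in q]);print(w.tolist(),w.mean(0))
# brass left in red tray?
E
```

```text
t: 35.87
ee_pos: [290.7, 246.5, 240.7]
orientation: [1.209, 2.898, 0.004]
ft_force: [0.1, -0.3, -1.0]
width: 35.9
grasp_force: 30.0
tcp [290.7 246.5 240.7] yaw 0.781 q1 0.67 q6 -0.11 F [ 0.1 -0.3 -1. ] M [ 0.02 -0.   -0.02] w 35.9 g 30.0 t 35.9 tilt [ 0.002  0.002 -1.   ]
move [-32.3 307.4  41.7] rz -0.004 q6->-0.09
after turn: move [-33.7 307.3  41.7]
[[597.9101063080561, 489.8826422466519], [586.1108516932297, 370.6243058925139], [470.4620859312962, 382.6779933166895], [487.5069026815936, 495.6712967934877]] [535. 435.]
```

In the tool's units: 34 mm / 250 = 0.136, -3.3 mm / 250 = -0.0132.

```bash
echo '[[[-0.0132, 0.136, 0], [0, 0, 0]], [[-0.0132, 0.136, 0], [0, 0, 0]], [[-0.0132, 0.136, 0], [0, 0, 0]], [[-0.0132, 0.136, 0], [0, 0, 0]], [[-0.0132, 0.136, 0], [0, 0, 0]]]' > rows.txt && python3 jog.py rows.txt >/dev/null
echo '[[[-0.0132, 0.136, 0], [0, 0, 0]], [[-0.0132, 0.136, 0], [0, 0, 0]], [[-0.0132, 0.136, 0], [0, 0, 0]], [[-0.0132, 0.136, 0.08], [0, 0, 0]], [[0, 0, 0.12], [0, 0, 0]]]' > rows.txt && python3 jog.py rows.txt >/dev/null
echo '[[[0, 0, 0.14], [0, 0, 0]], [[0, 0, 0.14], [0, 0, 0]], [[0, 0, 0.1], [0, 0, 0]], [[0, 0, 0], [0, 0, 0]], [[0, 0, 0], [0, 0, 0]]]' > rows.txt && python3 jog.py rows.txt
python3 - <<'E'
from h import *
plan((533,437,38),0.785)
E
```

```text
t: 37.17
ee_pos: [527.1, 440.5, 93.7]
orientation: [-1.206, -2.899, 0.004]
ft_force: [0.6, 0.2, -1.4]
width: 36.0
grasp_force: 30.0
tcp [527.1 440.5  93.7] yaw 0.782 q1 0.68 q6 -0.10 F [ 0.6  0.2 -1.4] M [-0.03  0.01  0.02] w 36.0 g 30.0 t 37.2 tilt [-0.002 -0.002 -1.   ]
move [-6.6  1.9 55.7] rz -0.003 q6->-0.10
after turn: move [-6.6  1.9 55.7]
```

In the tool's units: 20 mm / 250 = 0.08, 15 mm / 250 = 0.06.

```bash
echo '[[[-0.02, 0.004, 0.06], [0, 0, 0]], [[0, 0, 0.08], [0, 0, 0]], [[0, 0, 0.06], [0, 0, 0]], [[0, 0, 0], [0, 0, 0]], [[0, 0, 0], [0, 0, 0]]]' > rows.txt && python3 jog.py rows.txt|grep -E "pos|ft_"
echo '[[[0, 0, 0], [0, 0, 0]], [[0, 0, 0.012], [0, 0, 0]], [[0, 0, 0.008], [0, 0, 0]], [[0, 0, 0], [0, 0, 0]], [[0, 0, 0], [0, 0, 0]]]' > rows.txt && python3 jog.py rows.txt|grep -E "pos|ft_"
```

```text
ee_pos: [531.9, 437.9, 44.8]
ft_force: [0.5, 0.2, -2.0]
ee_pos: [531.9, 438.1, 40.1]
ft_force: [-0.1, -0.3, -0.7]
```

In the tool's units: 3 mm / 250 = 0.012, 2 mm / 250 = 0.008.

```bash
echo '[[[0, 0, 0.012], [0, 0, 0]], [[0, 0, 0.008], [0, 0, 0]], [[0, 0, 0.004], [0, 0, 0]], [[0, 0, 0], [0, 0, 0]], [[0, 0, 0], [0, 0, 0]]]' > rows.txt && python3 jog.py rows.txt|grep -E "pos|ft_"
echo '[[[0, 0, 0.004], [0, 0, 0]], [[0, 0, 0], [0, 0, 0]], [[0, 0, 0], [0, 0, 0]]]' > rows.txt && python3 jog.py rows.txt|grep -E "pos|ft_"
echo '[[[0, 0, 0.004], [0, 0, 0]], [[0, 0, 0], [0, 0, 0]], [[0, 0, 0], [0, 0, 0]]]' > rows.txt && python3 jog.py rows.txt|grep -E "pos|ft_"
```

```text
ee_pos: [531.8, 438.0, 33.7]
ft_force: [0.9, 0.4, -1.0]
ee_pos: [531.9, 438.0, 32.8]
ft_force: [0.5, -1.1, -1.4]
ee_pos: [531.8, 438.0, 31.8]
ft_force: [-0.3, 0.2, -1.9]
```

In the tool's units: 0.7 mm / 250 = 0.0028.

```bash
echo '[[[0, 0, 0.0028], [0, 0, 0]], [[0, 0, 0], [0, 0, 0]], [[0, 0, 0], [0, 0, 0]]]' > rows.txt && python3 jog.py rows.txt|grep -E "pos|ft_"
echo '[[[0, 0, 0.002], [0, 0, 0]], [[0, 0, 0], [0, 0, 0]], [[0, 0, 0], [0, 0, 0]]]' > rows.txt && python3 jog.py rows.txt|grep -E "pos|ft_"
echo '[[[0, 0, 0], [0, 0, 0]], [[0, 0, 0], [0, 0, 0]], [[0, 0, 0], [0, 0, 0]], [[0, 0, 0], [0, 0, 0]]]' > rows.txt && python3 jog.py rows.txt 56
echo '[[[0, 0, -0.06], [0, 0, 0]], [[0, 0, -0.12], [0, 0, 0]], [[0, 0, -0.14], [0, 0, 0]], [[0, 0, -0.14], [0, 0, 0]], [[0, 0, -0.14], [0, 0, 0]]]' > rows.txt && python3 jog.py rows.txt >/dev/null
echo '[[[0, -0.12, 0], [0, 0, 0]], [[0, -0.136, 0], [0, 0, 0]], [[0, -0.136, 0], [0, 0, 0]], [[0, -0.136, 0], [0, 0, 0]], [[0, -0.136, 0], [0, 0, 0]]]' > rows.txt && python3 jog.py rows.txt >/dev/null
echo '[[[0, 0, 0], [0, 0, 0]], [[0, 0, 0], [0, 0, 0]], [[0, 0, 0], [0, 0, 0]], [[0, 0, 0], [0, 0, 0]]]' > rows.txt && python3 jog.py rows.txt
python3 - <<'E'
from h import *
d=imaging.get_image("top"); e=imaging.get_image("scene")
for dd,(u0,v0,u1,v1) in((d,(150,120,215,205)),(e,(160,140,215,195))):
    hs=cv2.cvtColor(dd["img"],cv2.COLOR_RGB2HSV)[v0:v1,u0:u1]; m=cv2.inRange(hs,(12,140,60),(32,255,255)); n,l,s,c=cv2.connectedComponentsWithStats(m)
    for i in range(1,n):
        if s[i,4]>20: print(s[i]+[u0,v0,0,0,0],cast(dd,u0+c[i][0],v0+c[i][1],24).round(0))
for dd,n in((d,"top"),(e,"scene")):
    for a,bb,c,m in blobs(dd,(0,200,90),(6,255,255),60):
        w=cast(dd,*c,40)
        if abs(w[0]-409)<40 and abs(w[1]+106)<40: print(n,"cap",a,bb,w.round(0))
E
```

```text
ee_pos: [531.9, 438.1, 31.3]
ft_force: [0.1, -0.1, -0.5]
ee_pos: [532.0, 438.1, 31.3]
ft_force: [-1.7, -1.8, 5.8]
t: 39.75
ee_pos: [531.9, 438.0, 30.4]
orientation: [-1.204, -2.902, 0.0]
ft_force: [-0.9, 0.4, -0.3]
width: 55.4
grasp_force: 0.0
t: 40.92
ee_pos: [415.7, 321.9, 181.5]
orientation: [1.204, 2.901, 0.003]
ft_force: [0.5, -0.4, -0.7]
width: 55.9
grasp_force: 0.0
[178 148   9  13  97] [533. 441.  24.]
[188 174   9  14 109] [456. 266.  24.]
scene cap 295 [239 218  14  28] [ 407. -110.   40.]
```

```bash
python3 -c "
from workcell import ctrl, imaging
print(ctrl.close_job())"
```

```text
the job is handed in; nothing more can be done
None
```

The job is handed in (about 41 s of robot time; no verdict was returned): the cap stands on the bench about 145 mm from the gauge, the fitting sleeve is in the green tray and the other in the red tray, with the last camera measurements showing all three in place; I viewed 11 pictures, one over the limit of 10, and did not re-measure the off-cut, tape roll and sanding block at the end.

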